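# Make up two class kits on their layout trays

## Robot

A 6-joint arm with a two-finger parallel gripper is mounted at the origin on the work surface; the furniture and walls round the work are solid. World frame = base frame: x ahead of the robot, y to its left, z up, the work surface at z = 0. Lengths are in mm, angles in rad, forces in N, time in s.
With the tool pointing down it reaches from about 325 to 925 mm from the base axis. Payload 3.1 kg.
Tool frame: the origin (TCP) lies at the very end of the fingers, on their centre line; the grasp point (between the pads) lies 19 mm behind it; z points along the fingers, x is the direction in which the jaws open and shut, and the axes are right-handed (so a half turn about z gives the same grasp; the last joint's range is limited). The gripper opens to 85 mm and grips with 20 to 120 N. Pads are 22 mm wide; open, the fingers measure 114 mm over their backs; the gripper's body (76 mm by 85 mm) begins 54 mm behind the grasp point. The pads swing forward as they close: fully open they stand 13 mm farther back than shut.
Start: joints at [-1.394, 0.217, 1.613, -0, 1.311, -0.112], TCP at [178.022, -599.122, 209.9] pointing down, gripper open.
Joint ranges: [-2.75, 2.75], [-0.78, 2.1], [0.31, 2.55], [-1.13, 4.27], [0.13, 2.63], [-2.58, 2.58]. Speed limits (rad/s): [2.79, 2.79, 3.14, 3.14, 3.14, 3.14].

## Interface

Orientations are given as a rotation vector (axis times angle).
In Python, from cell import robot, viewer gives the robot as it stands.
- The arm moves only by the tool carry_out, never from a script. Its argument "plan" is text: rows parted by semicolons, each of 7 numbers parted by spaces: the shift along the tool's x, y, z as a fraction of full scale, then the turn, a rotation vector about the tool's x, y, z as a fraction of full scale, then the finger opening in mm, from 0 to 85.4. In form: tx ty tz rx ry rz grip; .... A call has 1 to 5 rows; each row is the pose to reach, as a shift and turn from the pose commanded when the call began, along the tool's axes at that moment; what a row does not reach only later rows make up. Full scale, the value 1, is 400 mm for a shift and 1.5 rad for a turn. A row lasts 1/10 s, in which the tool goes at most 50 mm and 8.59 degrees, less where a joint would pass 70% of its speed; a pose out of reach is approached as far as the arm can. A call with a number of a shift or a turn outside -1 to 1 is refused whole. A call with a gripper value outside its range is refused whole. The fingers move at their own pace and stop on an object; the grip force is fixed at half the most. Time passes only in rows, so rows that repeat a pose let the fingers close. It gives the time, the measured TCP pose, the force and the opening at its end, in the units of the state.
- robot.observe(): the state, without advancing time (a new reading comes with each control period).
- viewer.get_image(name): name is "scene" or "side" or "wrist"; returns a dict with "frame" (420x560x3 uint8, red, green, blue), "vertical_fov" (degrees; the focal length in pixels is half the picture's height over the tangent of half this angle, whatever the lens; pixels are square), "cx", "cy" (the principal point, pixels), "k1" (the pictures are not rectified: a ray, as slopes to the right and down, at radius r is drawn at 1 + k1 r^2 times it, then the intrinsics apply), "rvec" (rotation vector, rad) and "tvec" (3), from world to camera coordinates, as OpenCV has them. Camera axes: x right, y down, z forward; pixel columns grow to the right and rows downward; lengths in mm; the calibration is good to about 2 mm. A picture is of the moment at which its call begins. There is no depth.
- robot.finish_job(): hands the job in, once; it reports no verdict.
The state is a dict: "t": time; "joint_positions": joint angles; "joint_vel": joint speeds; "joint_efforts": joint torques, N m; "tool_pos": TCP position; "tool_rot": TCP orientation; "wrist_force": force on the tool from outside, world axes, zero at the start; "moment": the same for the moment, N m; "gripper_width": opening from 0.0 (shut) to 1.0 (fully open).
Only numpy, scipy, OpenCV 4.12 (cv2) and the standard library are available. Lean on these libraries where they do the work, as an engineer would, in place of code of your own. Each camera call takes 0.05 s, during which the arm holds its last target.

## Task

Make up the two class kits from the stock in front of the robot. On the brown wooden tray: the jar of green pigment with the black lid stands on the round pad, the red-banded paint tube lies along the long pad, and the eraser lies along the small pad; on the white tray: the cork-stoppered jar stands on the round pad and the wooden sanding block lies along the oblong pad. Set each thing centred on its pad and lined up with it, keep the jars upright all the way, and leave the blue-banded tube where it lies.

Things in the scene. Friction and masses are not known exactly. Their poses are not given: they have to be found in the camera images.
- green_jar_c (a point): Small glass jar of green pigment with a black lid, round, 56 mm in diameter, 89 mm tall: glass up to 71 mm above its foot, then a 40 mm lid. Grasp it round the glass. It stands upright, z up. The listed point is its centre, 44.5 mm above its foot. Belongs on the brown tray's round pad.
- cork_jar_c (a point): Small glass jar with a pale filling and a light brown cork stopper, round, 46 mm in diameter, 71 mm tall: glass up to 53 mm above its foot, then a 34 mm cork. Grasp it round the glass. It stands upright, z up. The listed point is its centre, 35.5 mm above its foot. Belongs on the white tray's round pad.
- red_tube_c (a point): White paint tube with a red band and a dark cap, 34 mm wide, 125 mm long, 23 mm high at the shoulder, thinner toward the crimped end. Its long side is the local y axis; it lies flat, pointing roughly away from the robot. The listed point is its centre, half-way up; z up. The cap is at +y. Belongs on the brown tray's long pad, either way round.
- blue_tube_c (a point): White paint tube with a blue band, 29 mm wide, 101 mm long, 19 mm high. Its long side is the local y axis; it lies flat, pointing roughly away from the robot. The listed point is its centre, half-way up; z up. It is not part of either kit and stays where it lies.
- sanding_block_c (a point): Wooden sanding block, yellow-brown, 48 mm wide, 76 mm long, 27 mm high. Its long side is the local y axis; it lies flat, pointing roughly away from the robot. The listed point is its centre, half-way up; z up. Belongs on the white tray's oblong pad.
- eraser_c (a point): Worn grey eraser, 22 mm wide, 42 mm long, 12 mm high. Its long side is the local y axis; it lies flat, pointing roughly away from the robot. The listed point is its centre, half-way up; z up. Belongs on the brown tray's small pad.
- tray_brown: Reddish-brown wooden tray, fixed, 150 (x) by 240 mm (y), floor 12 mm above the table; lips 12 mm high on the front and back edges only, ends open. Origin: centre of its underside; x away from the robot, y to its left, z up. Flush grey pads at x = 0: round (64 mm, green jar) at y = +75 mm; long (132 along x by 40 mm, red-banded tube) at y = 0; small (48 along x by 28 mm, eraser) at y = -75 mm.
- tray_white: White tray, fixed, 150 (x) by 180 mm (y), floor 12 mm above the table; lips 12 mm high on the front and back edges only, ends open. Origin: centre of its underside; x away from the robot, y to its left, z up. Flush grey pads at x = 0: round (54 mm, cork-stoppered jar) at y = +50 mm; oblong (82 along x by 54 mm, sanding block) at y = -50 mm.
Not all that is in view belongs to the job. What is shaped like the part that bears cork_jar_c but yellow is not meant.

How it is judged (in metres and radians):
At the end, for the whole second after the job is handed in: All five rest released on their trays, centres within 12 mm of the pad centres along each tray axis, upright or flat within 0.15 rad; tube, eraser and block in line with their pads within 0.21 rad (either way round); the blue-banded tube within 15 mm of where it lay (x of green_jar_c in the frame of tray_brown between -0.012 and 0.012 m and y of green_jar_c in the frame of tray_brown between 0.063 and 0.087 m and z of green_jar_c in the frame of tray_brown between 0.0505 and 0.0625 m and angle between each of green_jar_c, red_tube_c, eraser_c, cork_jar_c, sanding_block_c's own z axis and vertical below 0.15 rad and linear speed of each of green_jar, red_tube, eraser, cork_jar, sanding_block below 0.02 m/s and x of red_tube_c in the frame of tray_brown between -0.012 and 0.012 m and y of red_tube_c in the frame of tray_brown between -0.012 and 0.012 m and z of red_tube_c in the frame of tray_brown between 0.0175 and 0.0295 m and angle between the y axis of each of red_tube_c, eraser_c and the x axis of tray_brown, either way round below 0.21 rad and x of eraser_c in the frame of tray_brown between -0.012 and 0.012 m and y of eraser_c in the frame of tray_brown between -0.087 and -0.063 m and z of eraser_c in the frame of tray_brown between 0.012 and 0.024 m and x of cork_jar_c in the frame of tray_white between -0.012 and 0.012 m and y of cork_jar_c in the frame of tray_white between 0.038 and 0.062 m and z of cork_jar_c in the frame of tray_white between 0.0415 and 0.0535 m and x of sanding_block_c in the frame of tray_white between -0.012 and 0.012 m and y of sanding_block_c in the frame of tray_white between -0.062 and -0.038 m and z of sanding_block_c in the frame of tray_white between 0.0195 and 0.0315 m and angle between the y axis of sanding_block_c and the x axis of tray_white, either way round below 0.21 rad and distance of blue_tube_c from where it was at the start of the episode below 0.015 m); the robot touches nothing.
It fails at once if a jar is tipped (more than 0.6 rad) (angle between any of green_jar_c, cork_jar_c's own z axis and vertical above 0.6 rad).
It fails at once if the blue-banded tube is displaced (more than 15 mm) (distance of blue_tube_c from where it was at the start of the episode above 0.015 m).
It also fails if it takes over 120 s, if anything falls off the work surface, if the arm or the gripper's body presses on something with over 40 N, if the wrist force passes 120 N, or if a joint passes its speed limit or range.

## Working session

There is one attempt and no reset: what is moved stays moved. The work goes in short steps, Python scripts to look and compute and a tool call to move; the robot and the scene stay as the last step left them, time stands still between calls to the robot, and variables do not carry over. Pictures are saved under pics/ and viewed, and the job is handed in when it is done.

Besides the shell and the picture viewer there is one more tool, called after "Emit:" as a command line: name --argument value ..., lists and objects as JSON in quotes. carry_out: Moves the arm, as the interface text tells. Its arguments: {"type":"object","properties":{"plan":{"type":"string"}},"required":["plan"]}

```bash
mkdir -p pics; ls; cat > h.py <<'E'
import numpy as np, cv2
from cell import robot, viewer
def grab(n,tag):
    d=viewer.get_image(n); cv2.imwrite(f'pics/{tag}.png',d['frame'][:,:,::-1]); 
    np.save(f'pics/{tag}.npy',d,allow_pickle=True); return d
def load(tag): return np.load(f'pics/{tag}.npy',allow_pickle=True).item()
def ray(d,u,v):
    f=210/np.tan(np.radians(d['vertical_fov'])/2)
    f=d['frame'].shape[0]/2/np.tan(np.radians(d['vertical_fov'])/2)
    x=(u-d['cx'])/f; y=(v-d['cy'])/f
    rd=np.hypot(x,y); r=rd
    for _ in range(30): r=rd/(1+d['k1']*r*r)
    s=r/rd if rd>0 else 1
    R,_=cv2.Rodrigues(np.array(d['rvec'],float)); t=np.array(d['tvec'],float).ravel()
    return -R.T@t, R.T@np.array([x*s,y*s,1])
def onz(d,u,v,z):
    o,g=ray(d,u,v); return o+g*(z-o[2])/g[2]
def proj(d,p):
    f=d['frame'].shape[0]/2/np.tan(np.radians(d['vertical_fov'])/2)
    R,_=cv2.Rodrigues(np.array(d['rvec'],float)); c=R@np.array(p,float)+np.array(d['tvec'],float).ravel()
    x,y=c[:2]/c[2]; k=1+d['k1']*(x*x+y*y)
    return d['cx']+f*x*k, d['cy']+f*y*k
E
python3 - <<'E'
from h import *
for n in ['scene','side','wrist']:
    d=grab(n,n+'0'); print(n,d['vertical_fov'],d['cx'],d['cy'],d['k1'],ray(d,280,210))
print(robot.observe())
E
```

```text
pics
scene 46.5875602826421 274.4236574423749 203.30176390304212 -0.053951434663598426 (array([-385.43240888,  944.42348339,  785.9987812 ]), array([ 0.56970946, -0.66779524, -0.47937453]))
side 43.19054323912685 281.2408135476442 209.01178117228662 0.04956882120789494 (array([ 102.86490587, 1020.70853471,  765.02441068]), array([ 0.30204719, -0.80951943, -0.50344288]))
wrist 63.53090518279446 278.48793701203306 209.03925011440487 -0.009069008422067879 (array([ 243.82922024, -579.67570222,  373.22257935]), array([-0.26508817, -0.08185106, -0.96075833]))
{'t': 0.15, 'joint_positions': array([-1.39423106e+00,  2.17624970e-01,  1.61460905e+00,  6.37054704e-06,
        1.31131677e+00, -1.12177959e-01]), 'joint_vel': array([ 1.22137247e-04, -2.27867239e-03, -4.95628414e-03, -4.99068809e-05,
       -1.00264702e-04, -1.05683891e-03]), 'joint_efforts': array([-9.15858800e-04, -3.97453916e+01, -3.04416561e+01, -2.76897945e-04,
        5.85998278e-03, -7.52985216e-06]), 'tool_pos': array([ 177.8816496 , -598.43161056,  208.81821293]), 'tool_rot': array([-2.51685163e+00,  1.87792855e+00,  2.23625496e-03]), 'wrist_force': array([ 0.34909012, -0.0616704 ,  0.41285404]), 'moment': array([-0.02591324, -0.00387751,  0.01735752]), 'gripper_width': 0.9998475047457104}
```

View pics/scene0.png

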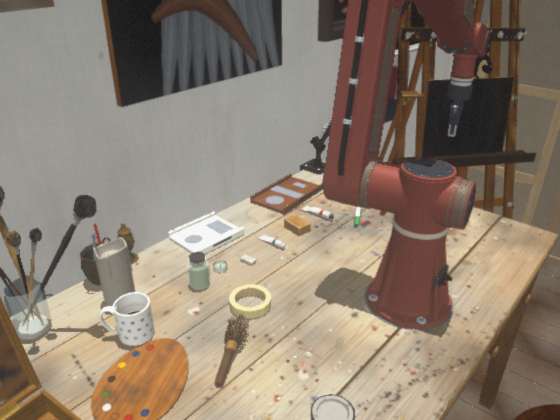

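View pics/side0.png

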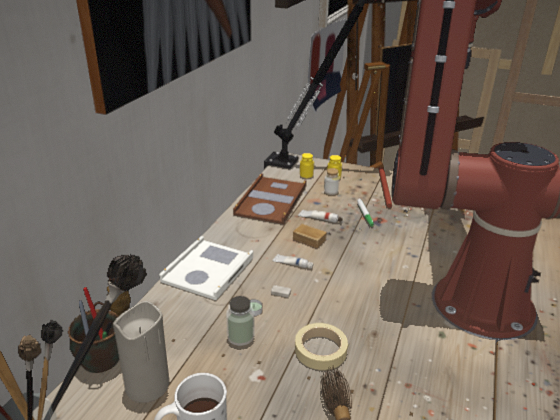

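View pics/wrist0.png

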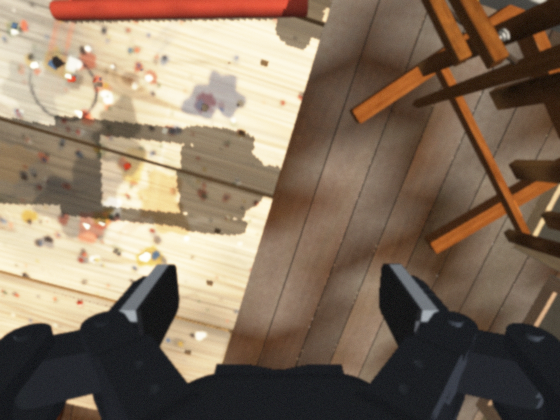

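```bash
python3 - <<'E'
from h import *
d=load('side0');f=d['frame'][:,:,::-1]
c=cv2.resize(f[140:270,225:400],None,fx=4.4,fy=4.4,interpolation=cv2.INTER_CUBIC);cv2.imwrite('pics/c1.png',c)
c=cv2.resize(f[220:360,155:300],None,fx=4.2,fy=4.2,interpolation=cv2.INTER_CUBIC);cv2.imwrite('pics/c2.png',c)
for n,u,v,z in [('brownC',269,199,12),('whiteC',208,267,12),('cork',331,192,0),('yl1',307,177,0),('yl2',335,177,0),('redt',320,216,11),('blue',293,262,9),('block',309,235,27),('eraser',281,292,12),('green',241,345,0),('lidthing',256,308,0),('pen',365,212,5)]: print(n,onz(d,u,v,z).round())
E
```

```text
brownC [ 607. -237.   12.]
whiteC [615. 126.  12.]
cork [ 458. -372.    0.]
yl1 [ 558. -440.    0.]
yl2 [ 475. -475.    0.]
redt [ 441. -204.   11.]
blue [437.  26.   9.]
block [431. -76.  27.]
eraser [422. 147.  12.]
green [442. 317.   0.]
lidthing [458. 205.   0.]
pen [ 332. -285.    5.]
```

View pics/c1.png

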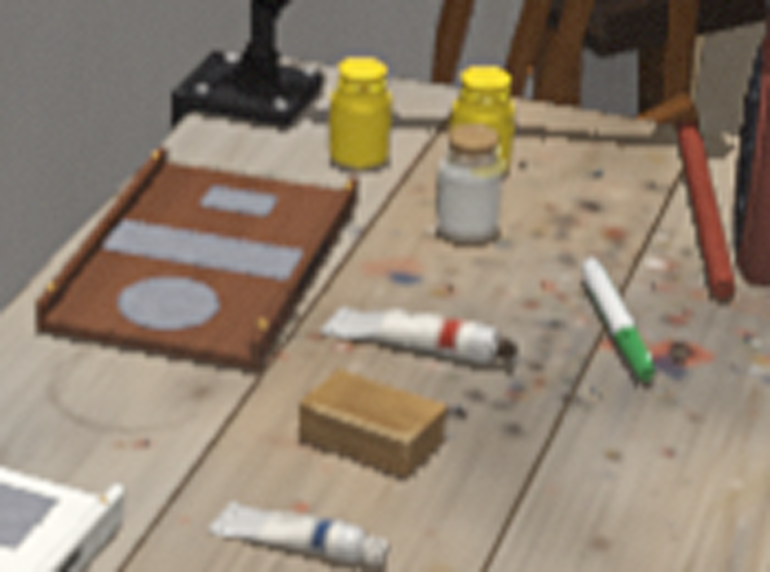

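View pics/c2.png

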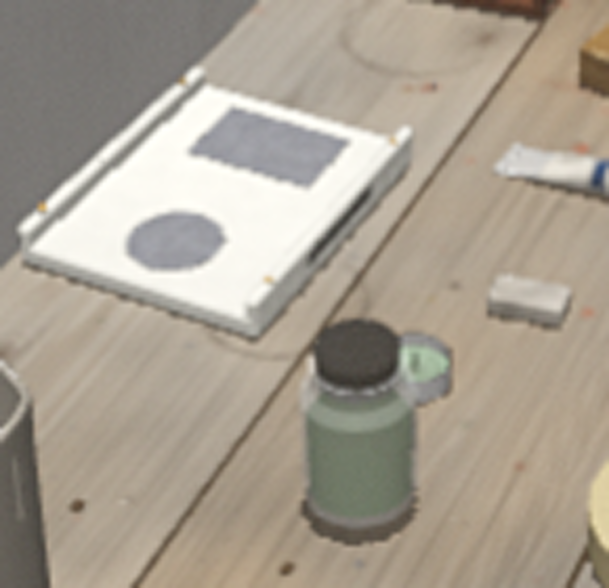

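Emit:
carry_out --plan "-0.82 -0.9 -0.22 0 0 0.193 85; -0.82 -0.9 -0.22 0 0 0.193 85; -0.82 -0.9 -0.22 0 0 0.193 85; -0.82 -0.9 -0.22 0 0 0.193 85; -0.82 -0.9 -0.22 0 0 0.193 85"

```text
t: 0.65
tool_pos: [305.7, -386.5, 254.3]
tool_rot: [-2.22, 2.223, 0.001]
wrist_force: [1.5, -1.2, 0.2]
gripper_width: 0.993
```

```bash
cat >> h.py <<'E'
from scipy.spatial.transform import Rotation as Ro
def go(x,y,z,yaw):
    """shift/turn numbers to TCP target, tool straight down with tool x at yaw deg"""
    s=robot.observe(); R=Ro.from_rotvec(s['tool_rot']); p=s['tool_pos']
    dl=R.inv().apply(np.array([x,y,z])-p)/400
    a=np.radians(yaw); T=Ro.from_matrix(np.array([[np.cos(a),np.sin(a),0],[np.sin(a),-np.cos(a),0],[0,0,-1]]))
    w=(R.inv()*T).as_rotvec()/1.5
    print('t %.2f'%s['t'],'pos',p.round(1),'yaw %.2f'%np.degrees(np.arctan2(*R.as_matrix()[[1,0],0])),'tilt %.4f'%np.arccos(-R.as_matrix()[2,2]),'F',s['wrist_force'].round(1),'g %.3f'%s['gripper_width'],'j',s['joint_positions'].round(2))
    print('ROW',*(dl.round(4)),*(w.round(4)))
E
python3 -c "
from h import *
go(430,-180,300,-90)"
```

```text
t 0.65 pos [ 305.7 -386.5  254.3] yaw -90.08 tilt 0.0005 F [ 1.5 -1.2  0.2] g 0.993 j [-1.04 -0.11  1.87  0.    1.38  0.53]
ROW -0.5169 -0.3101 -0.114 -0.0 0.0003 -0.0009
```

Emit:
carry_out --plan "-0.516 -0.31 -0.115 0 0 0 85; -0.516 -0.31 -0.115 0 0 0 85; -0.516 -0.31 -0.115 0 0 0 85; -0.516 -0.31 -0.115 0 0 0 85; -0.516 -0.31 -0.115 0 0 0 85"

```text
t: 1.15
tool_pos: [429.9, -180.0, 300.8]
tool_rot: [-2.221, 2.221, -0.001]
wrist_force: [0.2, 0.1, 0.7]
gripper_width: 0.995
```

```bash
python3 -c "
from h import *
go(430,-180,300,-90)
grab('wrist','w1');grab('scene','s1');grab('side','d1')"
```

```text
t 1.15 pos [ 429.9 -180.   300.8] yaw -90.01 tilt 0.0006 F [0.2 0.1 0.7] g 0.995 j [-0.55 -0.2   1.86  0.    1.48  1.02]
ROW 0.0 -0.0002 0.0019 -0.0004 -0.0 -0.0002
```

View pics/w1.png

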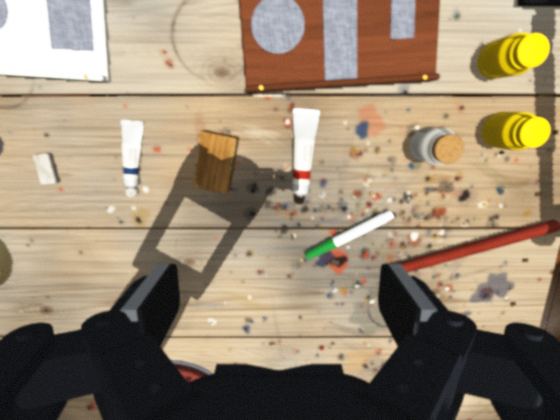

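View pics/s1.png

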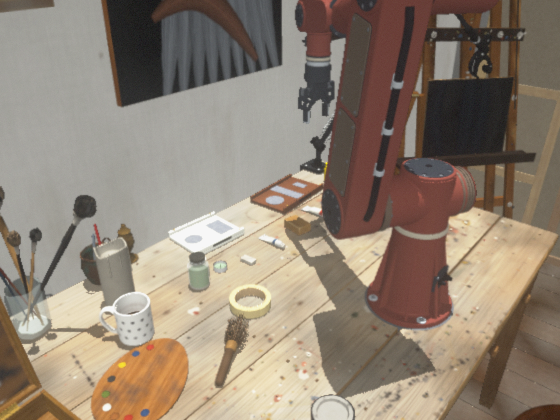

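Emit:
carry_out --plan "-0.5 -0.3 -0.1 0 0 0 85; -0.5 -0.3 -0.1 0 0 0 85; -0.5 -0.3 -0.1 0 0 0 85; -0.5 -0.3 -0.1 0 0 0 85; -0.5 -0.3 -0.1 0 0 0 85"

```text
t: 1.8
tool_pos: [550.2, 18.6, 340.1]
tool_rot: [2.22, -2.223, -0.0]
wrist_force: [0.3, 0.2, 0.5]
gripper_width: 0.997
```

```bash
python3 -c "
from h import *
go(550,20,340,-90)
grab('wrist','w2');grab('side','d2')"
```

```text
t 1.80 pos [550.2  18.6 340.1] yaw -90.07 tilt 0.0004 F [0.3 0.2 0.5] g 0.997 j [-0.09 -0.02  1.63 -0.    1.53  1.48]
ROW -0.0036 0.0006 0.0003 0.0003 -0.0001 -0.0008
```

View pics/w2.png

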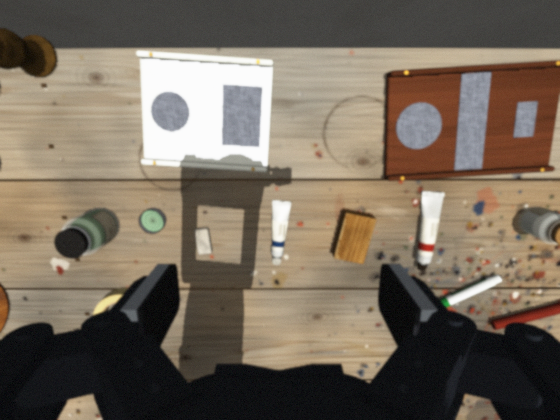

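View pics/d2.png

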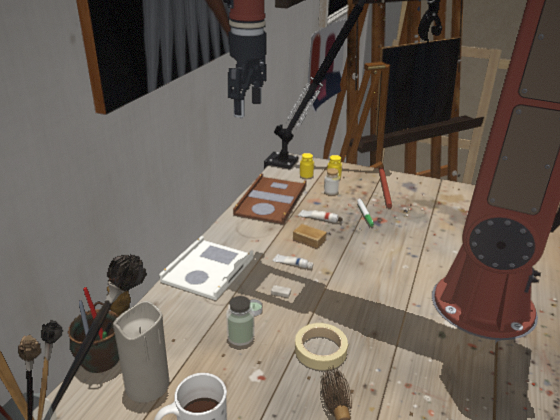

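```bash
cat > m.py <<'E'
from h import *
def blob(d,seed_win,mask,z,name,show=True):
    u0,v0,u1,v1=seed_win; m=np.zeros(mask.shape,np.uint8); m[v0:v1,u0:u1]=mask[v0:v1,u0:u1]
    m=cv2.morphologyEx(m.astype(np.uint8),cv2.MORPH_OPEN,np.ones((3,3),np.uint8))
    m=cv2.morphologyEx(m,cv2.MORPH_CLOSE,np.ones((5,5),np.uint8))
    cs,_=cv2.findContours(m,cv2.RETR_EXTERNAL,cv2.CHAIN_APPROX_NONE)
    c=max(cs,key=cv2.contourArea)[:,0,:]
    W=np.array([onz(d,u,v,z)[:2] for u,v in c],np.float32)
    (cx,cy),(w,h),a=cv2.minAreaRect(W)
    b=cv2.boxPoints(((cx,cy),(w,h),a)); e=b[1]-b[0];f=b[2]-b[1]
    if np.linalg.norm(f)>np.linalg.norm(e): e=f
    ang=np.degrees(np.arctan2(e[1],e[0])); ang=(ang+90)%180-90
    print(name,'px',c.mean(0).round(),c.min(0),c.max(0),'ctr %.1f %.1f'%(cx,cy),'size %.0f x %.0f'%(max(w,h),min(w,h)),'long ang %.1f'%ang)
    return cx,cy,ang
E
python3 - <<'E'
from m import *
d=load('w2'); hsv=cv2.cvtColor(d['frame'],cv2.COLOR_RGB2HSV);H,S,V=[hsv[...,i].astype(int) for i in range(3)]
grey=(S<60)&(V>60)&(V<185)
r1=blob(d,(393,98,445,160),(S<80)&(V>60),12,'b round')
r2=blob(d,(450,66,498,178),(S<80)&(V>60),12,'b long')
r3=blob(d,(508,90,545,145),(S<80)&(V>60),12,'b small')
w1=blob(d,(147,85,192,135),(V<185),12,'w round')
w2=blob(d,(215,78,268,152),(V<185),12,'w oblong')
for n in ['b','w']:
    a,b=(r1,r3) if n=='b' else (w1,w2)
    print(n,'axis y->',np.degrees(np.arctan2(a[1]-b[1],a[0]-b[0]))-90,np.hypot(a[0]-b[0],a[1]-b[1]),'mid',(a[0]+b[0])/2,(a[1]+b[1])/2)
for tag,(u,v) in [('w2',(0,0))]:pass
for k in [(205,242),(280,230),(353,237),(430,230),(195,245),(160,100),(300,100)]: print(k,hsv[k[1],k[0]])
c=cv2.resize(d['frame'][180:290,30:300,::-1],None,fx=2.9,fy=2.9,interpolation=cv2.INTER_CUBIC);cv2.imwrite('pics/c3.png',c)
d1=load('w1');c=cv2.resize(d1['frame'][90:260,180:560,::-1],None,fx=2.1,fy=2.1,interpolation=cv2.INTER_CUBIC);cv2.imwrite('pics/c4.png',c)
E
```

```text
b round px [419. 125.] [396 102] [441 149] ctr 600.2 -180.7 size 65 x 64 long ang 7.3
b long px [472. 120.] [454  71] [491 170] ctr 604.7 -255.9 size 136 x 42 long ang 3.4
b small px [525. 119.] [513 101] [537 137] ctr 609.5 -330.9 size 50 x 30 long ang 3.2
w round px [170. 111.] [152  93] [187 130] ctr 620.2 169.6 size 50 x 49 long ang -4.3
w oblong px [241. 115.] [223  86] [261 145] ctr 613.8 69.6 size 79 x 52 long ang -4.3
b axis y-> 3.5228082918849566 150.4863522805298 mid 604.8465270996094 -255.84397888183594
w axis y-> -3.6317632009500898 100.22502563581665 mid 616.9981079101562 119.59121322631836
(205, 242) [ 21  31 214]
(280, 230) [ 24  22 233]
(353, 237) [ 17 172 162]
(430, 230) [ 23  14 242]
(195, 245) [16 54 99]
(160, 100) [109  23 158]
(300, 100) [ 18  41 157]
```

View pics/c3.png

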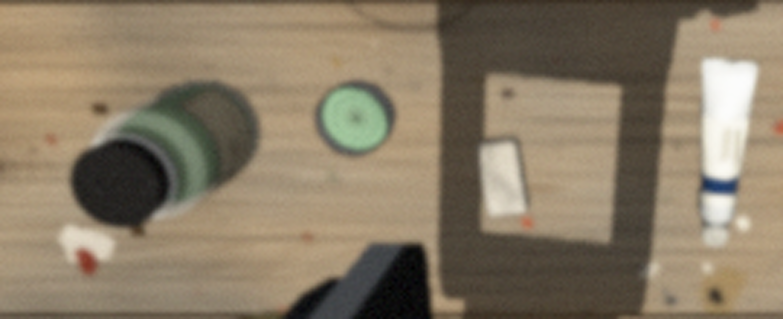

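View pics/c4.png

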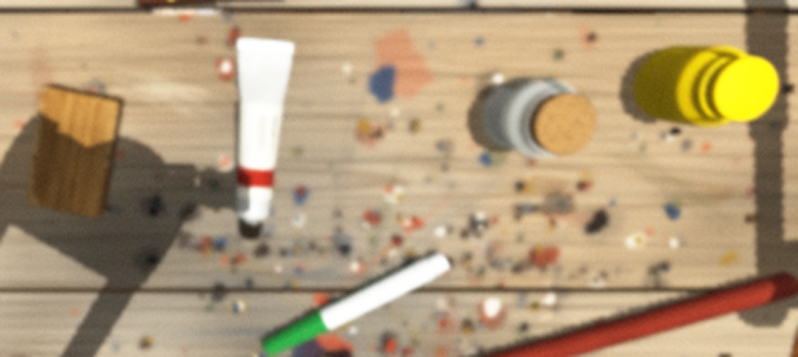

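```bash
python3 - <<'E'
from h import *
a=load('scene0')['frame'][60:200,260:400,::-1];b=load('d2')['frame'][0:180,250:430,::-1]
a=cv2.resize(a,(400,400),interpolation=cv2.INTER_CUBIC);b=cv2.resize(b,(400,400),interpolation=cv2.INTER_CUBIC)
cv2.imwrite('pics/c5.png',np.hstack([a,b]))
E
```

```text
(no output)
```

View pics/c5.png

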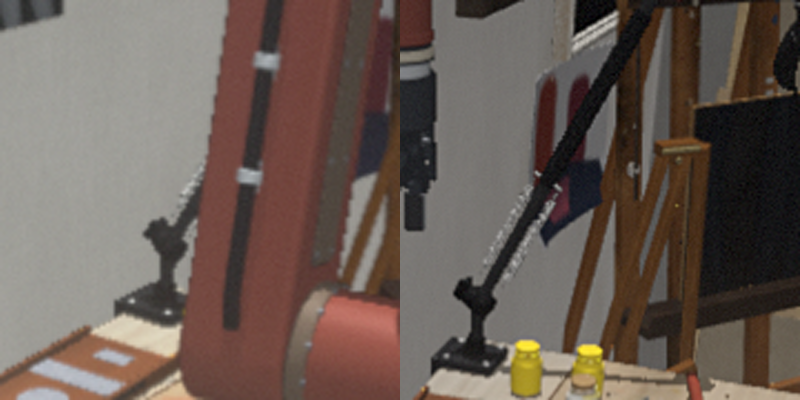

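```bash
python3 - <<'E'
from h import *
s=load('scene0');d=load('d2')
def tri(r1,r2):
    o1,g1=r1;o2,g2=r2
    A=np.stack([g1,-g2],1);t=np.linalg.lstsq(A,o2-o1,rcond=None)[0]
    p,q=o1+g1*t[0],o2+g2*t[1];return (p+q)/2,np.linalg.norm(p-q)
J,e=tri(ray(s,317.7,142),ray(d,283.7,132.7));print(J,e)
o,ga=ray(d,283.7,132.7);_,gb=ray(d,362.5,2);n=np.cross(ga,gb)
o2,g=ray(s,330,119.5);t=n@(o-o2)/(n@g);P=o2+g*t;print(P)
u=(P-J)/np.linalg.norm(P-J);print(u)
for L in range(0,700,100):print((J+u*L).round())
E
```

```text
[ 672.33436058 -524.61074013  102.98307985] 2.326986340649466
[ 614.01708491 -517.66728764  209.9667901 ]
[-0.47783985  0.05689323  0.87660267]
[ 672. -525.  103.]
[ 625. -519.  191.]
[ 577. -513.  278.]
[ 529. -508.  366.]
[ 481. -502.  454.]
[ 433. -496.  541.]
[ 386. -490.  629.]
```

```bash
python3 - <<'E'
from m import *
for tag in ['w2','w1']:
    d=load(tag); hsv=cv2.cvtColor(d['frame'],cv2.COLOR_RGB2HSV);H,S,V=[hsv[...,i].astype(int) for i in range(3)]
    o,_=ray(d,280,210);print(tag,'cam',o.round())
    B={'w2':dict(er=(190,222,220,262),blue=(265,195,296,268),block=(325,202,385,270),red=(412,185,448,274),gl=(50,222,95,262),cork=(549,215,560,250)),
       'w1':dict(er=(28,145,62,192),blue=(115,112,150,200),block=(185,122,248,200),red=(280,98,330,207),cork=(432,130,470,168))}[tag]
    for k,w in B.items():
        if k=='er': blob(d,w,(S<48)&(V>(170)),12,k)
        if k=='blue': blob(d,w,((S<38)&(V>175))|((H>95)&(H<130)&(S>70)),9,k)
        if k=='red': blob(d,w,((S<38)&(V>175))|((H<8)|(H>172))&(S>120)|(V<70),11,k)
        if k=='block': blob(d,w,(S>105)&(H<28),27 ,k)
        if k=='gl': blob(d,w,(V<60),89,k)
        if k=='cork' and tag=='w1': blob(d,w,(S>95)&(V>120),71,k)
E
```

```text
w2 cam [619.  18. 505.]
er px [203. 242.] [196 229] [210 254] ctr 425.7 134.9 size 42 x 21 long ang -0.1
blue px [279. 230.] [272 200] [290 264] ctr 438.8 13.9 size 105 x 27 long ang -0.4
block px [353. 235.] [331 208] [376 263] ctr 440.3 -91.2 size 82 x 61 long ang -11.9
red px [428. 229.] [415 191] [444 270] ctr 440.7 -210.2 size 129 x 34 long ang -3.4
gl px [ 71. 242.] [ 56 228] [ 87 257] ctr 455.2 290.3 size 44 x 36 long ang -47.6
w1 cam [ 499. -181.  465.]
er px [ 44. 169.] [ 33 153] [ 55 184] ctr 426.1 135.2 size 43 x 23 long ang 4.4
blue px [131. 155.] [120 119] [143 196] ctr 438.5 15.2 size 104 x 30 long ang -5.2
block px [215. 161.] [193 130] [238 193] ctr 436.3 -100.8 size 78 x 56 long ang -10.5
red px [303. 152.] [293 108] [319 202] ctr 441.7 -217.4 size 125 x 34 long ang 0.6
cork px [449. 148.] [434 135] [464 163] ctr 457.8 -378.2 size 35 x 32 long ang -90.0
```

```bash
python3 -c "
from h import *
go(426,135,130,-90)"
```

```text
t 1.90 pos [551.1  19.8 340.4] yaw -89.85 tilt 0.0013 F [ 0.5 -0.9 -0.5] g 0.991 j [-0.09 -0.02  1.63  0.    1.53  1.48]
ROW -0.2884 0.3123 0.526 -0.0005 0.0007 0.0017
```

Emit:
carry_out --plan "-0.288 0.312 0.45 0 0 0.002 60; -0.288 0.312 0.45 0 0 0.002 60; -0.288 0.312 0.45 0 0 0.002 60; -0.288 0.312 0.45 0 0 0.002 60; -0.288 0.312 0.45 0 0 0.002 60"

```text
t: 2.4
tool_pos: [422.8, 131.7, 158.1]
tool_rot: [2.213, -2.227, -0.0]
wrist_force: [1.0, 0.5, -0.5]
gripper_width: 0.701
```

```bash
python3 - <<'E'
from m import *
d=grab('wrist','e1'); hsv=cv2.cvtColor(d['frame'],cv2.COLOR_RGB2HSV);H,S,V=[hsv[...,i].astype(int) for i in range(3)]
go(426,135,4,-90)
u,v=proj(d,[426,135,12]);print(u,v)
u,v=int(u),int(v); blob(d,(u-45,v-60,u+45,v+60),(S<48)&(V>170),12,'er')
E
```

```text
t 2.45 pos [412.5 133.3 149.8] yaw -90.26 tilt 0.0201 F [-7.6  0.8 -6. ] g 0.701 j [ 0.15 -0.13  2.09  0.    1.2   1.72]
ROW -0.0048 -0.041 0.3638 0.0134 -0.0004 -0.003
273.6195052123353 184.98416062806024
er px [278. 174.] [270 165] [283 184] ctr 435.8 132.2 size 18 x 12 long ang -0.2
```

View pics/e1.png

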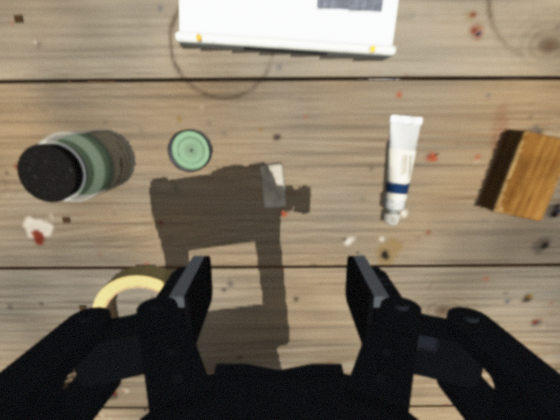

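Emit:
carry_out --plan "0 0 0.05 0 0 0 60; 0 0 0.05 0 0 0 60; 0 0 0.05 0 0 0 60"

```text
t: 2.75
tool_pos: [424.8, 131.7, 140.3]
tool_rot: [2.215, -2.227, -0.0]
wrist_force: [0.3, 0.1, 0.4]
gripper_width: 0.7
```

```bash
python3 - <<'E'
from m import *
d=grab('wrist','e2'); hsv=cv2.cvtColor(d['frame'],cv2.COLOR_RGB2HSV);H,S,V=[hsv[...,i].astype(int) for i in range(3)]
u,v=proj(d,[426,135,12]);print(u,v)
u,v=int(u),int(v); blob(d,(u-25,v-40,u+25,v+45),(S<40)&(V>85),12,'er')
go(426,135,4,-86)
c=cv2.resize(d['frame'][v-70:v+70,u-100:u+100,::-1],None,fx=4,fy=4,interpolation=cv2.INTER_CUBIC);cv2.imwrite('pics/c6.png',c); print(u-100,v-70)
E
```

```text
273.46977639931134 191.40702272706352
er px [275. 192.] [263 169] [285 213] ctr 426.0 134.5 size 40 x 19 long ang 1.3
t 2.80 pos [425.7 132.  141.3] yaw -90.31 tilt 0.0012 F [-0.   0.8 -0.5] g 0.702 j [ 0.14 -0.1   2.09 -0.    1.16  1.72]
ROW -0.0076 -0.0002 0.3431 -0.0008 -0.0002 -0.0502
173 121
```

View pics/c6.png

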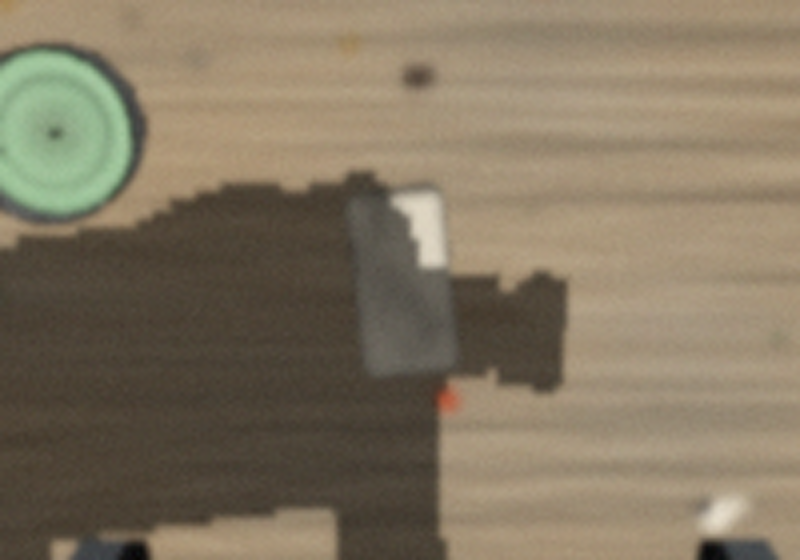

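Emit:
carry_out --plan "-0.008 0 0.12 0 0 -0.062 50; -0.008 0 0.24 0 0 -0.062 50; -0.008 0 0.3 0 0 -0.062 50; -0.008 0 0.34 0 0 -0.062 50; -0.008 0 0.34 0 0 -0.062 50"

```text
t: 3.3
tool_pos: [424.0, 135.4, 3.2]
tool_rot: [2.315, -2.12, -0.003]
wrist_force: [-0.9, 0.1, 0.1]
gripper_width: 0.587
```

```bash
python3 - <<'E'
from m import *
go(426,135,4,-85);grab('wrist','e3')
E
```

```text
t 3.30 pos [424.  135.4   3.2] yaw -84.95 tilt 0.0034 F [-0.9  0.1  0.1] g 0.587 j [ 0.15  0.14  2.15 -0.    0.85  1.63]
ROW 0.0013 -0.0048 -0.002 0.0022 -0.0003 0.0006
```

View pics/e3.png

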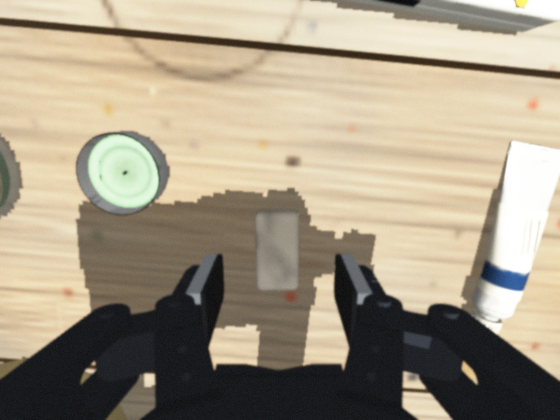

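Emit:
carry_out --plan "0 -0.005 0 0 0 0 50; 0 -0.005 0 0 0 0 10; 0 -0.005 0 0 0 0 10; 0 -0.005 0 0 0 0 10; 0 -0.005 0 0 0 0 10"

```text
t: 3.85
tool_pos: [426.9, 136.5, 4.8]
tool_rot: [-2.318, 2.12, -0.001]
wrist_force: [0.7, 0.1, -0.0]
gripper_width: 0.12
```

Emit:
carry_out --plan "0 0 0 0 0 0 10; 0 0 0 0 0 0 10; 0 0 -0.1 0 0 0 10; 0 0 -0.2 0 0 0 10; 0 0 -0.2 0 0 0 10"

```text
t: 4.35
tool_pos: [432.0, 137.3, 89.9]
tool_rot: [-2.312, 2.113, -0.012]
wrist_force: [1.6, -0.6, 0.1]
gripper_width: 0.117
```

```bash
python3 - <<'E'
from m import *
go(609.5,-331,100,-86.5);grab('wrist','e4')
E
```

```text
t 4.35 pos [432.  137.3  89.9] yaw -84.87 tilt 0.0120 F [ 1.6 -0.6  0.1] g 0.117 j [ 0.15 -0.02  2.11  0.    1.03  1.63]
ROW 1.2057 -0.3376 -0.0221 -0.008 0.0006 0.019
```

View pics/e4.png

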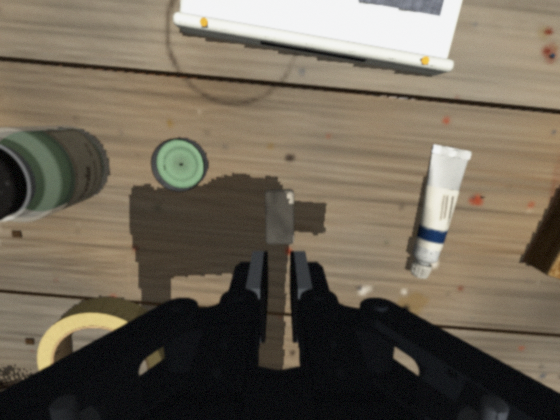

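```bash
python3 - <<'E'
from m import *
for t,p in [('e3',(424,135.4,3.2)),('e4',(432,137.3,89.9))]:
    d=load(t);print(t,proj(d,p),[np.round(proj(d,np.add(p,(0,0,k))),0) for k in (-10,10,20)])
d=load('e4');print(onz(d,280,217,12))
d=load('e3');print(onz(d,277,250,12),onz(d,277,210,12),onz(d,277,291,12))
E
```

```text
e3 (np.float64(276.7862766613416), np.float64(249.02620502022896)) [array([277., 242.]), array([277., 257.]), array([277., 266.])]
e4 (np.float64(276.8525369317438), np.float64(248.91255389212657)) [array([277., 242.]), array([277., 257.]), array([277., 265.])]
[426.35441735 134.79535905  12.        ]
[427.19151271 135.53783029  12.        ] [447.73444076 137.31278309  12.        ] [404.5514632  133.58188295  12.        ]
```

```bash
python3 - <<'E'
from m import *
go(426.4,135,0.5,-85)
E
```

```text
t 4.40 pos [429.9 136.9  87.5] yaw -84.88 tilt 0.0076 F [ 0.6  0.  -1. ] g 0.122 j [ 0.15 -0.01  2.12  0.    1.03  1.63]
ROW 0.0042 0.0109 0.2175 -0.0051 0.0003 0.0014
```

Emit:
carry_out --plan "0 0 0.1 0 0 0 32; 0 0 0.1 0 0 0 32; 0 0 0.1 0 0 0 32; 0 0 0.1 0 0 0 32; 0 0 0.1 0 0 0 32"

```text
t: 4.9
tool_pos: [427.7, 136.6, 45.3]
tool_rot: [-2.317, 2.119, -0.002]
wrist_force: [0.1, 0.6, 0.2]
gripper_width: 0.375
```

```bash
python3 - <<'E'
from m import *
go(426.4,135,0.5,-85)
E
```

```text
t 4.90 pos [427.7 136.6  45.3] yaw -84.88 tilt 0.0020 F [0.1 0.6 0.2] g 0.375 j [0.15 0.06 2.14 0.   0.94 1.63]
ROW 0.0036 0.0039 0.1121 -0.0013 0.0001 0.0014
```

Emit:
carry_out --plan "0.004 0.003 0.06 0 0 0 32; 0.004 0.003 0.112 0 0 0 32; 0.004 0.003 0.112 0 0 0 32; 0.004 0.003 0.112 0 0 0 32; 0.004 0.003 0.112 0 0 0 32"

```text
t: 5.4
tool_pos: [427.2, 135.0, 1.0]
tool_rot: [-2.317, 2.118, -0.003]
wrist_force: [-0.1, -0.1, -0.5]
gripper_width: 0.378
```

Emit:
carry_out --plan "0 0 0 0 0 0 16; 0 0 0 0 0 0 16; 0 0 0 0 0 0 16; 0 0 0 0 0 0 16"

```text
t: 5.8
tool_pos: [425.9, 134.7, -0.2]
tool_rot: [-2.318, 2.12, -0.001]
wrist_force: [-0.0, 0.7, -0.1]
gripper_width: 0.189
```

```bash
python3 - <<'E'
from m import *
d=grab('wrist','e5');grab('side','e5s')
c=cv2.resize(d['frame'][150:330,180:380,::-1],None,fx=3,fy=3,interpolation=cv2.INTER_CUBIC)
s=load('e5s')['frame'][230:330,230:340,::-1];s=cv2.resize(s,None,fx=5,fy=5,interpolation=cv2.INTER_CUBIC)
cv2.imwrite('pics/c7.png',c);cv2.imwrite('pics/c8.png',s)
E
```

```text
(no output)
```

View pics/c7.png

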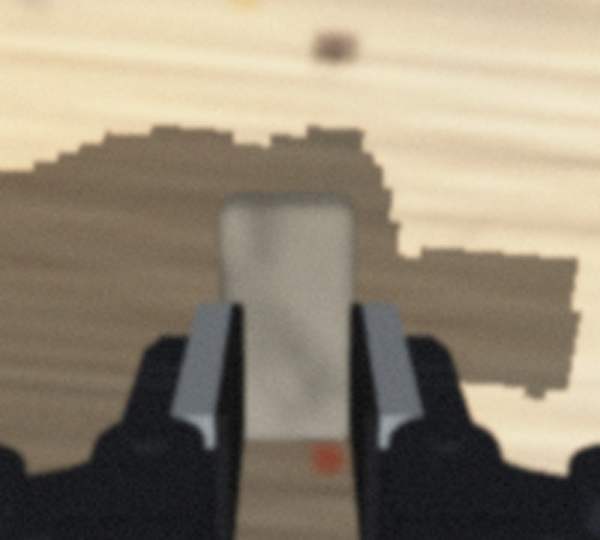

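View pics/c8.png

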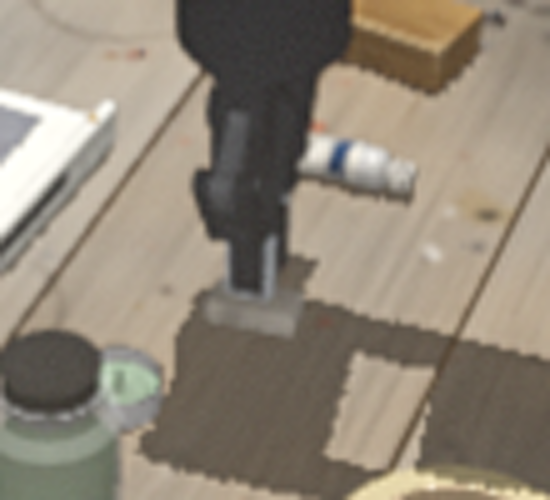

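```bash
python3 - <<'E'
from m import *
d=load('e5');s=robot.observe();print(s['tool_pos'],s['gripper_width'],s['wrist_force'])
R=Ro.from_rotvec(s['tool_rot'])
for z in (0,-5,-10,-15,-20,-25):
    print(z,[np.round(proj(d,s['tool_pos']+R.apply([a,b,z])),1) for a,b in ((8,-11),(-8,-11),(11,-11))])
ds=load('e5s');print([np.round(proj(ds,s['tool_pos']+R.apply([0,0,z])),1) for z in (0,-10,-20)])
E
```

```text
[ 4.25684082e+02  1.34698051e+02 -3.78458771e-01] 0.18321574130702564 [0.15208669 0.58438684 0.88859167]
0 [array([292.4, 229.3]), array([261.3, 229.3]), array([298.3, 229.3])]
-5 [array([292.8, 232.6]), array([260.8, 232.6]), array([298.8, 232.6])]
-10 [array([293.3, 236.1]), array([260.3, 236.1]), array([299.4, 236.1])]
-15 [array([293.7, 239.8]), array([259.8, 239.8]), array([300.1, 239.8])]
-20 [array([294.2, 243.8]), array([259.2, 243.8]), array([300.7, 243.8])]
-25 [array([294.7, 248. ]), array([258.6, 248. ]), array([301.5, 248. ])]
[array([281.4, 292.7]), array([281.5, 289.2]), array([281.6, 285.6])]
```

Emit:
carry_out --plan "0 0 0 0 0 0 32; 0 0 0 0 0 0 32; 0 0 0.008 0 0 0 32; 0 0 0.015 0 0 0 32; 0 0 0.015 0 0 0 32"

```text
t: 6.4
tool_pos: [425.0, 134.6, -7.1]
tool_rot: [2.318, -2.119, -0.001]
wrist_force: [-0.4, -0.2, -0.9]
gripper_width: 0.372
```

```bash
python3 - <<'E'
from m import *
d=grab('wrist','e6');grab('side','e6s');print(robot.observe()['wrist_force'])
c=cv2.resize(d['frame'][150:330,180:380,::-1],None,fx=2,fy=2,interpolation=cv2.INTER_CUBIC)
s=load('e6s')['frame'][230:320,240:340,::-1];s=cv2.resize(s,(400,360),interpolation=cv2.INTER_CUBIC)
cv2.imwrite('pics/c9.png',np.hstack([c,s]))
E
```

```text
[-0.03008623  0.25279701 -0.02110806]
```

View pics/c9.png

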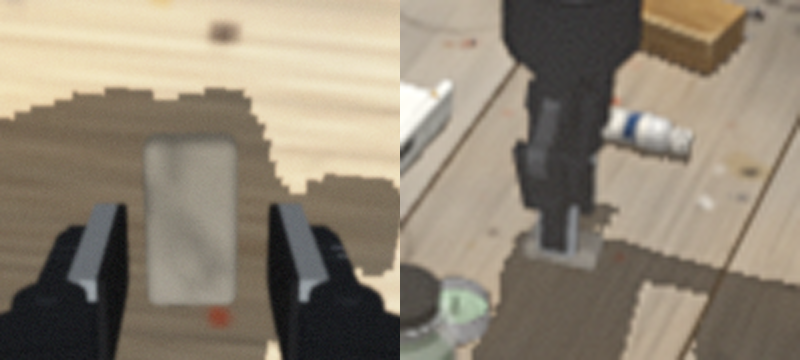

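```bash
python3 - <<'E'
from m import *
ds=load('e6s')
for y in (134,151,155): print(y,[np.round(proj(ds,[425,y,z]),1) for z in (0,5,10,15)])
E
```

```text
134 [array([281.8, 292.4]), array([281.8, 290.7]), array([281.9, 288.9]), array([281.9, 287.2])]
151 [array([279.1, 296.9]), array([279.1, 295.2]), array([279.2, 293.4]), array([279.2, 291.6])]
155 [array([278.4, 298. ]), array([278.5, 296.2]), array([278.5, 294.5]), array([278.6, 292.7])]
```

Emit:
carry_out --plan "0 0 0.008 0 0 0 32; 0 0 0.016 0 0 0 32; 0 0 0.016 0 0 0 32"

```text
t: 6.8
tool_pos: [425.1, 134.6, -13.4]
tool_rot: [2.318, -2.119, -0.001]
wrist_force: [-0.8, 0.0, 0.3]
gripper_width: 0.379
```

```bash
python3 - <<'E'
from m import *
d=grab('wrist','e7');grab('side','e7s');print(robot.observe()['wrist_force'],robot.observe()['tool_pos'])
c=cv2.resize(d['frame'][150:330,180:380,::-1],None,fx=2,fy=2,interpolation=cv2.INTER_CUBIC)
s=load('e7s')['frame'][230:320,240:340,::-1];s=cv2.resize(s,(400,360),interpolation=cv2.INTER_CUBIC)
cv2.imwrite('pics/c10.png',np.hstack([c,s]))
E
```

```text
[-0.44759197  0.49570849  0.13738154] [425.47156477 134.65820105 -13.03958401]
```

View pics/c10.png

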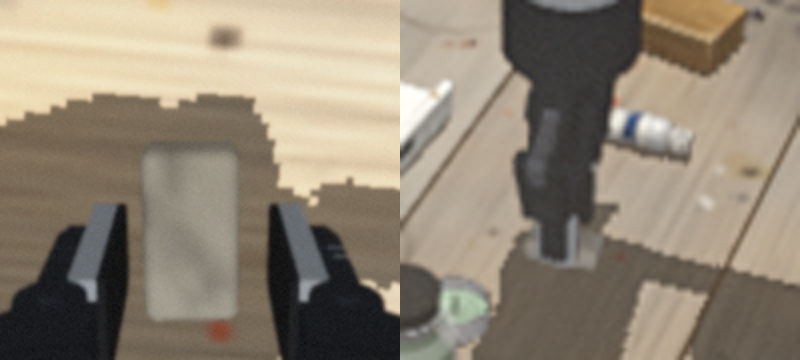

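Emit:
carry_out --plan "0 0 0 0 0 0 14; 0 0 0 0 0 0 14; 0 0 0 0 0 0 14; 0 0 0 0 0 0 14"

```text
t: 7.3
tool_pos: [426.0, 134.7, -12.5]
tool_rot: [-2.318, 2.12, -0.001]
wrist_force: [-0.1, -0.8, 2.7]
gripper_width: 0.226
```

Emit:
carry_out --plan "0 0 -0.1 0 0 0 14; 0 0 -0.2 0 0 0 14; 0 0 -0.26 0 0 0 14; 0 0 -0.26 0 0 0 14; 0 0 -0.26 0 0 0 14"

```text
t: 7.8
tool_pos: [425.8, 134.7, 91.3]
tool_rot: [-2.318, 2.12, -0.001]
wrist_force: [-1.3, -0.3, -1.0]
gripper_width: 0.218
```

```bash
python3 - <<'E'
from m import *
go(609.5,-331,90,-86.5);d=grab('wrist','e8')
c=cv2.resize(d['frame'][150:330,180:380,::-1],None,fx=3,fy=3,interpolation=cv2.INTER_CUBIC)
cv2.imwrite('pics/c11.png',c)
E
```

```text
t 7.80 pos [425.8 134.7  91.3] yaw -84.88 tilt 0.0010 F [-1.3 -0.3 -1. ] g 0.218 j [ 0.15 -0.03  2.12 -0.    1.05  1.63]
ROW 1.2006 -0.3535 0.0036 -0.0007 0.0 0.0188
```

View pics/c11.png

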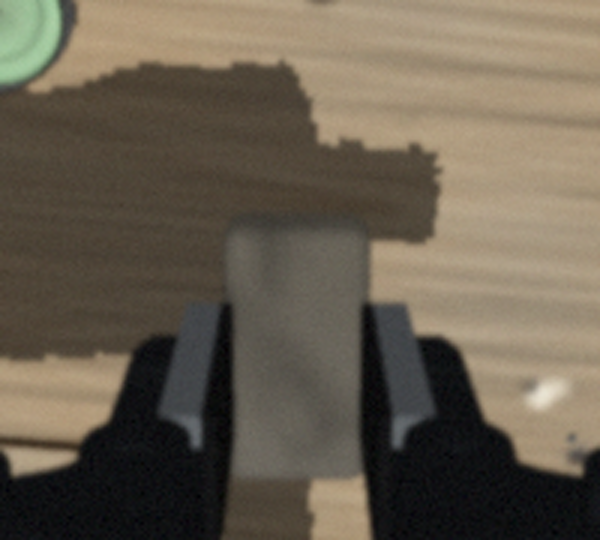

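Emit:
carry_out --plan "0.6 -0.177 0.003 0 0 0.019 14; 0.6 -0.177 0.003 0 0 0.019 14; 0.6 -0.177 0.003 0 0 0.019 14; 0.6 -0.177 0.003 0 0 0.019 14; 0.6 -0.177 0.003 0 0 0.019 14"

```text
t: 8.35
tool_pos: [516.1, -99.1, 87.4]
tool_rot: [2.287, -2.152, -0.006]
wrist_force: [1.9, 0.3, 0.5]
gripper_width: 0.22
```

```bash
python3 - <<'E'
from m import *
d=load('e8');print(onz(d,179.5+299/3,225,116),onz(d,279.5,308,116))
go(609.5,-331,70,-86.5)
E
```

```text
[447.31789612 135.49700803 116.        ] [406.54002614 131.69927359 116.        ]
t 8.35 pos [516.1 -99.1  87.4] yaw -86.53 tilt 0.0044 F [1.9 0.3 0.5] g 0.220 j [-0.32  0.15  1.94  0.    1.06  1.19]
ROW 0.5928 -0.1982 0.0416 0.0027 0.0012 -0.0003
```

Emit:
carry_out --plan "0.593 -0.197 0.03 0 0 0 14; 0.593 -0.197 0.03 0 0 0 14; 0.593 -0.197 0.03 0 0 0 14; 0.593 -0.197 0.03 0 0 0 14; 0.593 -0.197 0.03 0 0 0 14"

```text
t: 8.85
tool_pos: [609.2, -330.4, 74.3]
tool_rot: [2.287, -2.153, -0.008]
wrist_force: [0.8, 1.0, -1.3]
gripper_width: 0.225
```

Emit:
carry_out --plan "0 0 0 0 0 0 14; 0 0 0 0 0 0 14; 0 0 0 0 0 0 14"

```text
t: 9.15
tool_pos: [608.9, -327.8, 75.6]
tool_rot: [2.288, -2.152, -0.007]
wrist_force: [0.0, 0.2, -0.4]
gripper_width: 0.22
```

```bash
python3 - <<'E'
from m import *
go(609.5,-331,1,-86.5)
d=grab('wrist','e9')
E
```

```text
t 9.15 pos [ 608.9 -327.8   75.6] yaw -86.50 tilt 0.0047 F [ 0.   0.2 -0.4] g 0.220 j [-0.6   0.49  1.53  0.    1.13  0.91]
ROW 0.0087 -0.0017 0.1864 0.0023 0.0021 0.0
```

View pics/e9.png

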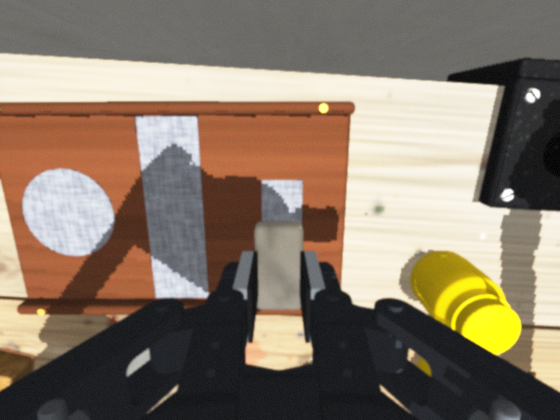

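Emit:
carry_out --plan "0.009 -0.002 0.08 0.002 0.002 0 14; 0.009 -0.002 0.15 0.002 0.002 0 14; 0.009 -0.002 0.178 0.002 0.002 0 14; 0.009 -0.002 0.186 0.002 0.002 0 14; 0.009 -0.002 0.186 0.002 0.002 0 14"

```text
t: 9.7
tool_pos: [611.6, -332.4, 3.9]
tool_rot: [-2.289, 2.152, -0.007]
wrist_force: [-0.2, 0.1, -0.0]
gripper_width: 0.223
```

```bash
python3 - <<'E'
from m import *
go(609.5,-331,0.5,-86.5)
E
```

```text
t 9.70 pos [ 611.6 -332.4    3.9] yaw -86.47 tilt 0.0042 F [-0.2  0.1 -0. ] g 0.223 j [-0.6   0.58  1.54 -0.    1.01  0.91]
ROW -0.0039 0.0051 0.0084 -0.002 -0.002 0.0004
```

Emit:
carry_out --plan "-0.003 0.005 0.004 -0.002 -0.002 0 14; -0.003 0.005 0.008 -0.002 -0.002 0 14; -0.003 0.005 0.008 -0.002 -0.002 0 14; -0.003 0.005 0.008 -0.002 -0.002 0 14"

```text
t: 10.1
tool_pos: [609.8, -332.4, 1.0]
tool_rot: [-2.288, 2.153, -0.002]
wrist_force: [-0.3, 0.3, -0.4]
gripper_width: 0.224
```

Emit:
carry_out --plan "0 0 0 0 0 0 34; 0 0 0 0 0 0 34; 0 0 0 0 0 0 34; 0 0 -0.05 0 0 0 34; 0 0 -0.15 0 0 0 34"

```text
t: 10.6
tool_pos: [605.9, -329.7, 55.9]
tool_rot: [2.287, -2.152, -0.016]
wrist_force: [0.7, 0.9, 0.3]
gripper_width: 0.397
```

```bash
python3 - <<'E'
from m import *
go(440,-213,100,-90)
E
```

```text
t 10.60 pos [ 605.9 -329.7   55.9] yaw -86.52 tilt 0.0101 F [0.7 0.9 0.3] g 0.397 j [-0.6   0.51  1.54 -0.    1.11  0.91]
ROW -0.317 0.3971 -0.1052 0.0054 0.0039 0.0405
```

Emit:
carry_out --plan "-0.05 0.05 -0.15 0 0 0.04 60; -0.317 0.397 -0.15 0 0 0.04 60; -0.317 0.397 -0.15 0 0 0.04 60; -0.317 0.397 -0.15 0 0 0.04 60; -0.317 0.397 -0.15 0 0 0.04 60"

```text
t: 11.1
tool_pos: [440.3, -213.0, 120.0]
tool_rot: [2.222, -2.22, -0.003]
wrist_force: [1.4, -0.5, 0.5]
gripper_width: 0.703
```

Emit:
carry_out --plan "0 0.05 0 0 0 0 60; 0 0.05 0 0 0 0 60; 0 0.05 0 0 0 0 60; 0 0.05 0 0 0 0 60"

```text
t: 11.5
tool_pos: [424.5, -215.9, 120.9]
tool_rot: [-2.222, 2.22, -0.003]
wrist_force: [0.3, 0.3, 0.1]
gripper_width: 0.702
```

```bash
python3 - <<'E'
from m import *
go(440,-213,60,-90)
d=grab('wrist','r1'); hsv=cv2.cvtColor(d['frame'],cv2.COLOR_RGB2HSV);H,S,V=[hsv[...,i].astype(int) for i in range(3)]
u,v=map(int,proj(d,[440,-213,11]));print(u,v)
E
```

```text
t 11.50 pos [ 424.5 -215.9  120.9] yaw -89.97 tilt 0.0017 F [0.3 0.3 0.1] g 0.702 j [-0.62 -0.    2.03  0.    1.11  0.95]
ROW -0.0074 -0.0384 0.1523 -0.001 -0.0005 0.0004
273 179
```

View pics/r1.png

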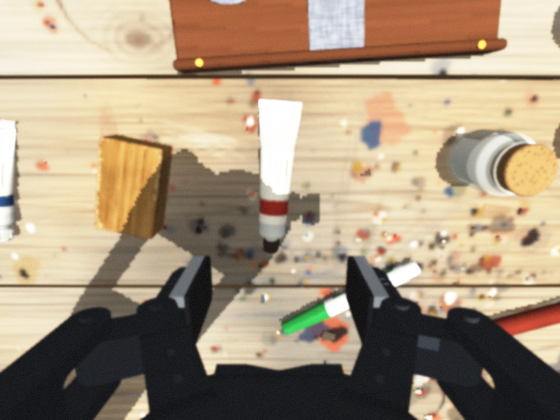

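```bash
python3 - <<'E'
from m import *
d=load('r1')
a=onz(d,280,100.5,5);b=onz(d,271,249.5,10);c=onz(d,275,175,11)
e=a-b;print(a,b,(a+b)/2,np.linalg.norm(e),np.degrees(np.arctan2(e[1],e[0])),c)
print('shoulder',onz(d,260,215,11),onz(d,288,215,11))
E
python3 -c "
from h import *
go(440,-215,-10,-93)"
```

```text
[ 502.40227582 -218.26046305    5.        ] [ 378.04089732 -210.48019978   10.        ] [ 440.22158657 -214.37033141    7.5       ] 124.70479124154109 -3.5798576005774025 [ 444.04798736 -214.18820785   11.        ]
shoulder [ 409.86394636 -201.39876269   11.        ] [ 409.84565197 -225.0781887    11.        ]
t 11.55 pos [ 424.5 -215.9  120.8] yaw -89.96 tilt 0.0012 F [-0.1 -0.6  0.5] g 0.706 j [-0.62 -0.    2.03  0.    1.11  0.95]
ROW -0.0023 -0.0384 0.3269 -0.0007 -0.0003 0.0354
```

Emit:
carry_out --plan "-0.004 -0.039 0.12 0 0 0.042 50; -0.004 -0.039 0.24 0 0 0.042 50; -0.004 -0.039 0.3 0 0 0.042 50; -0.004 -0.039 0.325 0 0 0.042 50; -0.004 -0.039 0.332 0 0 0.042 50"

```text
t: 12.05
tool_pos: [438.7, -213.3, -13.7]
tool_rot: [2.151, -2.289, -0.004]
wrist_force: [-0.2, 0.2, 1.2]
gripper_width: 0.586
```

Emit:
carry_out --plan "0 0 0 0 0 0 50; 0 0 0 0 0 0 50; 0 0 0 0 0 0 50"

```text
t: 12.35
tool_pos: [440.4, -214.6, -10.7]
tool_rot: [-2.151, 2.289, -0.006]
wrist_force: [1.4, 0.7, 0.6]
gripper_width: 0.592
```

```bash
python3 - <<'E'
from m import *
go(440.2,-214.3,-12,-93.6)
d=grab('wrist','r2')
E
```

```text
t 12.35 pos [ 440.4 -214.6  -10.7] yaw -93.57 tilt 0.0036 F [1.4 0.7 0.6] g 0.592 j [-0.6   0.25  2.06  0.    0.83  1.04]
ROW -0.0007 0.0005 0.0032 -0.0021 -0.0012 0.0004
```

View pics/r2.png

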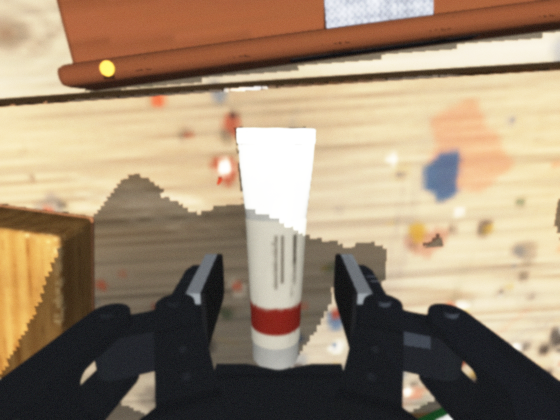

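Emit:
carry_out --plan "0 0 0.002 0 0 0 18; 0 0 0.002 0 0 0 18; 0 0 0.002 0 0 0 18; 0 0 0.002 0 0 0 18; 0 0 0.002 0 0 0 18"

```text
t: 12.9
tool_pos: [439.3, -213.8, -12.4]
tool_rot: [-2.151, 2.289, -0.001]
wrist_force: [-1.8, 0.2, 5.7]
gripper_width: 0.27
```

Emit:
carry_out --plan "0 0 0 0 0 0 18; 0 0 -0.06 0 0 0 18; 0 0 -0.15 0 0 0 18; 0 0 -0.23 0 0 0 18; 0 0 -0.23 0 0 0 18"

```text
t: 13.4
tool_pos: [442.6, -216.0, 83.6]
tool_rot: [-2.15, 2.288, -0.016]
wrist_force: [0.6, -0.5, -1.1]
gripper_width: 0.269
```

```bash
python3 - <<'E'
from m import *
go(604.8,-255.9,80,-86.5)
d=grab('wrist','r3')
E
```

```text
t 13.40 pos [ 442.6 -216.    83.6] yaw -93.56 tilt 0.0105 F [ 0.6 -0.5 -1.1] g 0.269 j [-0.6   0.08  2.03  0.    1.02  1.04]
ROW 0.0742 -0.4109 0.0132 -0.0058 -0.0039 -0.0821
```

View pics/r3.png

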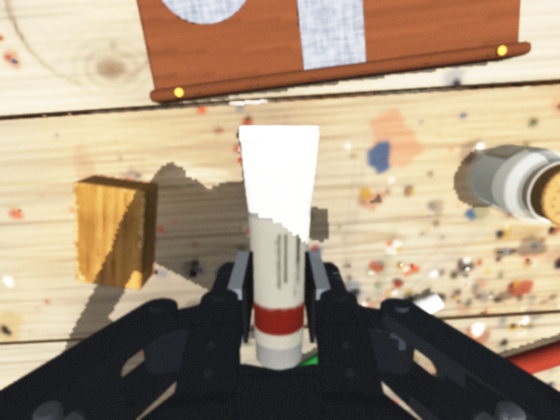

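Emit:
carry_out --plan "0.074 -0.41 0.01 -0.006 -0.004 -0.082 18; 0.074 -0.41 0.01 -0.006 -0.004 -0.082 18; 0.074 -0.41 0.01 -0.006 -0.004 -0.082 18; 0.074 -0.41 0.01 -0.006 -0.004 -0.082 18; 0.074 -0.41 0.01 -0.006 -0.004 -0.082 18"

```text
t: 13.95
tool_pos: [601.7, -253.2, 72.2]
tool_rot: [2.287, -2.15, -0.02]
wrist_force: [-0.5, -0.3, -0.2]
gripper_width: 0.266
```

Emit:
carry_out --plan "0 0 0 0 0 0 18; 0 0 0 0 0 0 18; 0 0 0 0 0 0 18"

```text
t: 14.25
tool_pos: [599.0, -252.7, 74.1]
tool_rot: [2.286, -2.152, -0.02]
wrist_force: [0.5, 0.6, -0.6]
gripper_width: 0.264
```

```bash
python3 - <<'E'
from m import *
go(604.8,-255.9,1,-86.5)
d=grab('wrist','r4')
E
```

```text
t 14.25 pos [ 599.  -252.7   74.1] yaw -86.54 tilt 0.0128 F [ 0.5  0.6 -0.6] g 0.264 j [-0.51  0.41  1.63  0.    1.11  1.  ]
ROW 0.0103 -0.0159 0.1826 0.0069 0.005 -0.0004
```

View pics/r4.png

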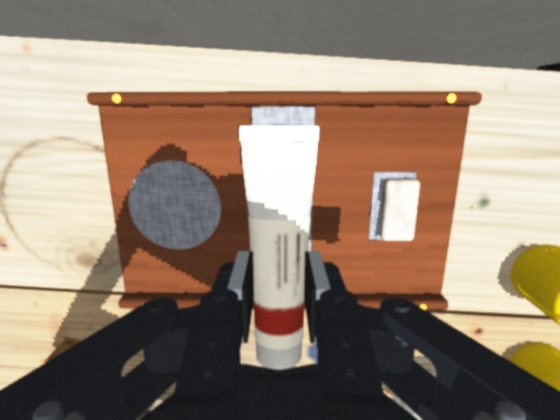

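```bash
python3 - <<'E'
from m import *
d=load('r4')
print('er corners',[onz(d,u,v,24)[:2].round(1) for u,v in ((386,180),(419,179),(415,240),(383,241))])
print('pad left-top',onz(d,373,172.5,12),onz(d,370,239,12), 'expected', [np.array([609.5,-331])+np.array([[np.cos(.061),-np.sin(.061)],[np.sin(.061),np.cos(.061)]])@np.array(o) for o in ((24,14),(-24,14))])
E
```

```text
er corners [array([ 629.5, -320.5]), array([ 631.4, -341.5]), array([ 589.8, -346.2]), array([ 587.7, -324.7])]
pad left-top [ 631.82599961 -314.90300857   12.        ] [ 584.10091408 -319.40886094   12.        ] expected [array([ 632.60189137, -315.56294668]), array([ 584.69116768, -318.48913117])]
```

Emit:
carry_out --plan "0.01 -0.016 0.06 0.007 0.005 0 18; 0.01 -0.016 0.13 0.007 0.005 0 18; 0.01 -0.016 0.165 0.007 0.005 0 18; 0.01 -0.016 0.175 0.007 0.005 0 18; 0.01 -0.016 0.175 0.007 0.005 0 18"

```text
t: 14.8
tool_pos: [606.1, -256.2, 4.3]
tool_rot: [-2.288, 2.153, -0.001]
wrist_force: [1.0, 0.2, -0.8]
gripper_width: 0.266
```

```bash
python3 - <<'E'
from m import *
go(604.8,-255.9,0.5,-86.5)
E
```

```text
t 14.80 pos [ 606.1 -256.2    4.3] yaw -86.52 tilt 0.0009 F [ 1.   0.2 -0.8] g 0.266 j [-0.51  0.51  1.64  0.    0.98  1.  ]
ROW -0.001 0.0031 0.0095 -0.0006 -0.0002 -0.0003
```

Emit:
carry_out --plan "0 0.003 0.005 0 0 0 18; 0 0.003 0.009 0 0 0 18; 0 0.003 0.009 0 0 0 18; 0 0.003 0.009 0 0 0 18"

```text
t: 15.2
tool_pos: [605.9, -256.8, 1.8]
tool_rot: [-2.287, 2.152, -0.005]
wrist_force: [0.1, -1.1, -0.0]
gripper_width: 0.267
```

Emit:
carry_out --plan "0 0 0 0 0 0 50; 0 0 0 0 0 0 50; 0 0 0 0 0 0 50; 0 0 -0.06 0 0 0 50; 0 0 -0.18 0 0 0 50"

```text
t: 15.7
tool_pos: [601.1, -254.2, 68.3]
tool_rot: [2.286, -2.152, -0.014]
wrist_force: [-0.0, 0.1, -0.4]
gripper_width: 0.586
```

Emit:
carry_out --plan "0 0 -0.08 0 0 0 70; 0 0 -0.08 0 0 0 70; 0 0 -0.08 0 0 0 70"

```text
t: 16.0
tool_pos: [606.2, -257.0, 106.8]
tool_rot: [-2.287, 2.152, -0.008]
wrist_force: [-0.4, -0.5, -0.6]
gripper_width: 0.821
```

```bash
python3 - <<'E'
from m import *
d=grab('wrist','r5')
go(437,-94,110,-98)
E
```

```text
t 16.05 pos [ 604.9 -256.2  104.7] yaw -86.52 tilt 0.0014 F [-0.7  0.1 -0. ] g 0.813 j [-0.51  0.38  1.61  0.    1.15  1.  ]
ROW -0.4303 0.3943 -0.014 -0.0009 -0.0003 0.1336
```

View pics/r5.png

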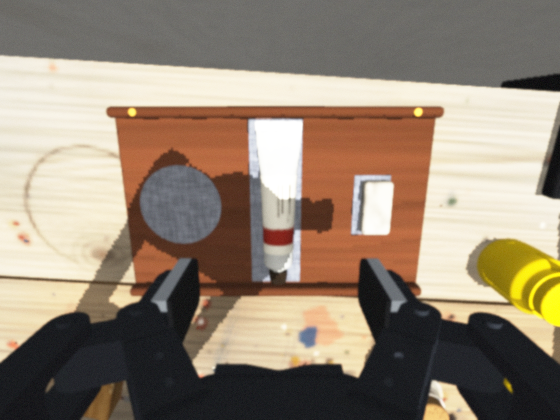

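Emit:
carry_out --plan "-0.43 0.394 -0.014 0 0 0.134 80; -0.43 0.394 -0.014 0 0 0.134 80; -0.43 0.394 -0.014 0 0 0.134 80; -0.43 0.394 -0.014 0 0 0.134 80; -0.43 0.394 -0.014 0 0 0.134 80"

```text
t: 16.55
tool_pos: [432.5, -91.4, 107.0]
tool_rot: [2.059, -2.369, -0.008]
wrist_force: [0.2, -0.3, 0.8]
gripper_width: 0.937
```

Emit:
carry_out --plan "0 0 0 0 0 0 80; 0 0 0 0 0 0 80; 0 0 0 0 0 0 80"

```text
t: 16.85
tool_pos: [438.0, -94.9, 109.8]
tool_rot: [-2.06, 2.371, -0.003]
wrist_force: [0.6, 0.1, 0.0]
gripper_width: 0.933
```

```bash
python3 - <<'E'
from m import *
d=grab('wrist','b1')
go(437,-94,100,-100)
hsv=cv2.cvtColor(d['frame'],cv2.COLOR_RGB2HSV);H,S,V=[hsv[...,i].astype(int) for i in range(3)]
u,v=map(int,proj(d,[437,-94,27])); blob(d,(u-80,v-100,u+80,v+100),(S>110)&(H<28)&(V>60),27,'blk')
E
```

```text
t 16.90 pos [438.3 -95.1 110.1] yaw -98.07 tilt 0.0023 F [-0.1 -0.6 -0.2] g 0.938 j [-0.37 -0.05  2.1  -0.    1.09  1.34]
ROW -0.0022 0.0037 0.0251 -0.0014 -0.0005 0.0225
blk px [281. 205.] [249 155] [316 256] ctr 437.2 -99.1 size 79 x 50 long ang -10.2
```

View pics/b1.png

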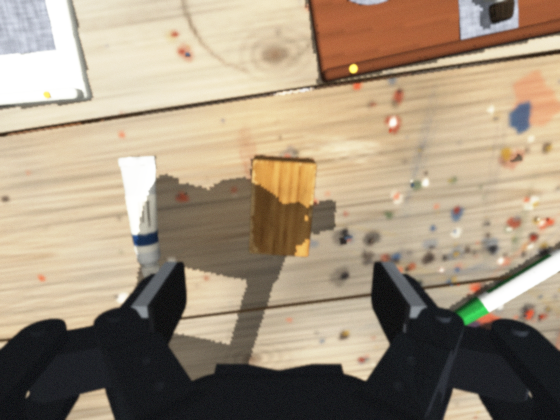

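Emit:
carry_out --plan "0.01 0.002 0.1 -0.001 0 0.026 72; 0.01 0.002 0.2 -0.001 0 0.026 72; 0.01 0.002 0.27 -0.001 0 0.026 72; 0.01 0.002 0.3 -0.001 0 0.026 72; 0.01 0.002 0.302 -0.001 0 0.026 72"

```text
t: 17.4
tool_pos: [435.3, -98.3, -12.3]
tool_rot: [2.011, -2.411, -0.005]
wrist_force: [-0.5, -0.6, -0.6]
gripper_width: 0.852
```

Emit:
carry_out --plan "0 0 0 0 0 0 72; 0 0 0 0 0 0 72; 0 0 0 0 0 0 72"

```text
t: 17.7
tool_pos: [438.1, -99.0, -9.0]
tool_rot: [-2.013, 2.41, -0.006]
wrist_force: [-0.2, 0.4, 0.3]
gripper_width: 0.844
```

```bash
python3 - <<'E'
from m import *
d=grab('wrist','b2')
go(437.2,-99.1,-12,-100.3)
E
```

```text
t 17.75 pos [437.8 -98.8  -9.2] yaw -100.26 tilt 0.0038 F [0.1 0.2 0.2] g 0.844 j [-0.38  0.17  2.15 -0.    0.82  1.37]
ROW 0.001 0.0015 0.0071 -0.0024 -0.0007 0.0004
```

View pics/b2.png

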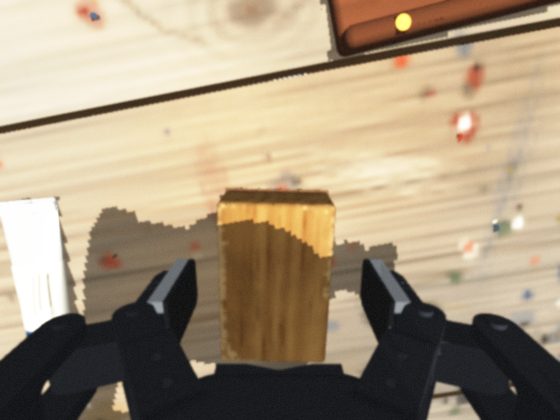

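Emit:
carry_out --plan "0.001 0.001 0.007 -0.002 0 0 38; 0.001 0.001 0.007 -0.002 0 0 38; 0.001 0.001 0.007 -0.002 0 0 38; 0.001 0.001 0.007 -0.002 0 0 38; 0.001 0.001 0.007 -0.002 0 0 38"

```text
t: 18.25
tool_pos: [436.7, -98.9, -12.8]
tool_rot: [2.013, -2.41, -0.001]
wrist_force: [-0.4, -0.2, 5.7]
gripper_width: 0.546
```

Emit:
carry_out --plan "0 0 0 0 0 0 38; 0 0 0 0 0 0 38; 0 0 -0.07 0 0 0 38; 0 0 -0.16 0 0 0 38; 0 0 -0.25 0 0 0 38"

```text
t: 18.75
tool_pos: [434.5, -98.0, 86.4]
tool_rot: [2.011, -2.408, -0.007]
wrist_force: [1.2, -1.4, -0.4]
gripper_width: 0.547
```

```bash
python3 - <<'E'
from m import *
d=grab('wrist','b3')
go(613.8,69.6,90,-94)
E
```

```text
t 18.80 pos [439.8 -99.9  92.9] yaw -100.25 tilt 0.0062 F [3.7 0.7 2.7] g 0.547 j [-0.38 -0.02  2.11 -0.    1.05  1.37]
ROW -0.4944 -0.3528 0.0083 -0.0038 -0.0017 -0.0727
```

View pics/b3.png

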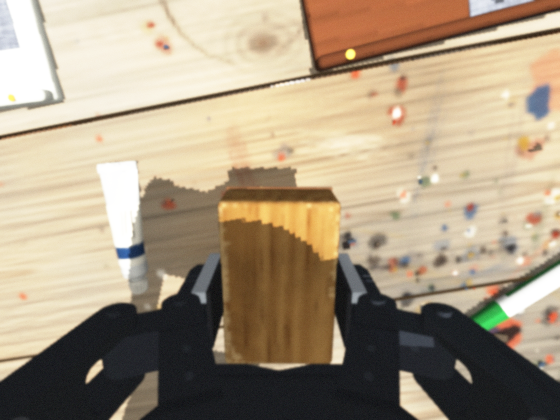

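Emit:
carry_out --plan "-0.494 -0.353 -0.01 0 0 -0.073 38; -0.494 -0.353 -0.01 0 0 -0.073 38; -0.494 -0.353 -0.01 0 0 -0.073 38; -0.494 -0.353 -0.01 0 0 -0.073 38; -0.494 -0.353 -0.01 0 0 -0.073 38"

```text
t: 19.3
tool_pos: [611.1, 72.6, 89.0]
tool_rot: [2.142, -2.295, -0.004]
wrist_force: [-0.4, -0.8, -0.7]
gripper_width: 0.544
```

Emit:
carry_out --plan "0 0 0 0 0 0 38; 0 0 0 0 0 0 38; 0 0 0 0 0 0 38; 0 0 0 0 0 0 38"

```text
t: 19.7
tool_pos: [608.9, 69.6, 89.5]
tool_rot: [2.139, -2.296, -0.004]
wrist_force: [-0.1, 0.4, -0.2]
gripper_width: 0.546
```

```bash
python3 - <<'E'
from m import *
d=grab('wrist','b4')
go(613.8,69.6,1,-93.9)
E
```

```text
t 19.75 pos [609.2  69.6  89.8] yaw -94.08 tilt 0.0036 F [ 0.8  0.8 -0. ] g 0.544 j [-0.    0.32  1.73 -0.    1.1   1.64]
ROW -0.001 -0.0122 0.222 0.0024 -0.0003 -0.0021
```

View pics/b4.png

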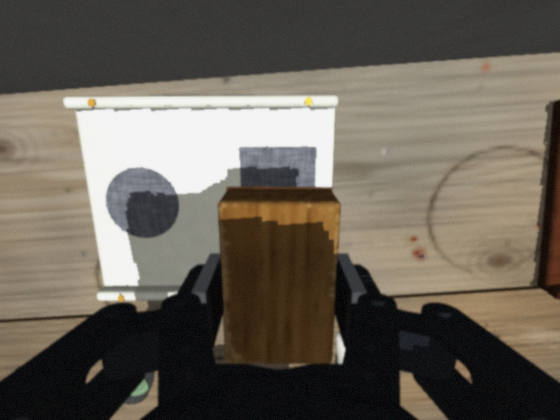

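Emit:
carry_out --plan "-0.001 -0.011 0.08 0.002 0 0 38; -0.001 -0.011 0.16 0.002 0 0 38; -0.001 -0.011 0.2 0.002 0 0 38; -0.001 -0.011 0.212 0.002 0 0 38; -0.001 -0.011 0.212 0.002 0 0 38"

```text
t: 20.25
tool_pos: [613.9, 70.4, 4.9]
tool_rot: [2.141, -2.298, -0.0]
wrist_force: [-0.2, -0.1, -0.3]
gripper_width: 0.545
```

```bash
python3 - <<'E'
from m import *
go(613.8,69.6,0.5,-93.9)
E
```

```text
t 20.25 pos [613.9  70.4   4.9] yaw -94.03 tilt 0.0008 F [-0.2 -0.1 -0.3] g 0.545 j [ 0.    0.45  1.74 -0.    0.95  1.64]
ROW 0.0019 0.0002 0.0111 0.0005 -0.0002 -0.0015
```

Emit:
carry_out --plan "0.002 0 0.005 0 0 -0.002 38; 0.002 0 0.01 0 0 -0.002 38; 0.002 0 0.01 0 0 -0.002 38; 0.002 0 0.01 0 0 -0.002 38"

```text
t: 20.65
tool_pos: [615.0, 70.0, 2.1]
tool_rot: [-2.146, 2.293, -0.002]
wrist_force: [0.2, -0.2, -0.7]
gripper_width: 0.543
```

Emit:
carry_out --plan "0 0 0 0 0 0 72; 0 0 0 0 0 0 72; 0 0 0 0 0 0 72; 0 0 -0.06 0 0 0 72; 0 0 -0.18 0 0 0 72"

```text
t: 21.15
tool_pos: [609.7, 69.9, 68.9]
tool_rot: [2.141, -2.289, -0.011]
wrist_force: [0.0, -0.2, -0.6]
gripper_width: 0.844
```

Emit:
carry_out --plan "0 0 -0.12 0 0 0 72; 0 0 -0.12 0 0 0 72; 0 0 -0.12 0 0 0 72; 0 0 -0.12 0 0 0 80"

```text
t: 21.55
tool_pos: [613.3, 70.0, 120.1]
tool_rot: [2.145, -2.293, -0.002]
wrist_force: [0.2, 0.2, -0.4]
gripper_width: 0.939
```

```bash
python3 - <<'E'
from m import *
d=grab('wrist','b5')
go(457,290,160,-90)
E
```

```text
t 21.60 pos [612.7  70.  119.2] yaw -93.82 tilt 0.0034 F [ 0.1  0.2 -0.9] g 0.937 j [ 0.    0.29  1.7  -0.    1.15  1.64]
ROW -0.5228 0.4254 -0.1007 0.0023 -0.0002 -0.0445
```

View pics/b5.png

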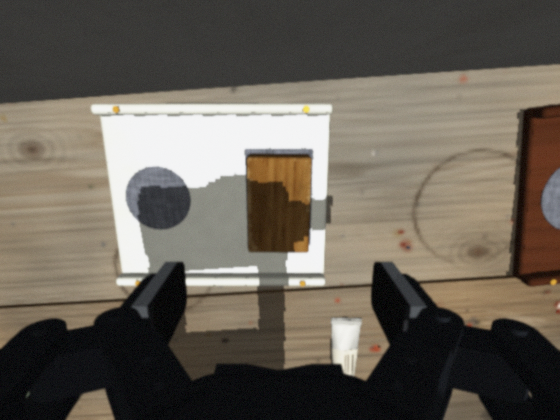

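Emit:
carry_out --plan "-0.52 0.42 -0.22 0 0 -0.045 85; -0.52 0.42 -0.22 0 0 -0.045 85; -0.52 0.42 -0.22 0 0 -0.045 85; -0.52 0.42 -0.22 0 0 -0.045 85; -0.52 0.42 -0.22 0 0 -0.045 85"

```text
t: 22.1
tool_pos: [475.3, 265.0, 197.5]
tool_rot: [2.219, -2.219, -0.002]
wrist_force: [0.3, 0.7, -0.7]
gripper_width: 0.995
```

Emit:
carry_out --plan "-0.05 0.04 -0.02 0 0 0 85; -0.05 0.04 -0.02 0 0 0 85; -0.05 0.04 -0.02 0 0 0 85; -0.05 0.04 -0.02 0 0 0 85"

```text
t: 22.5
tool_pos: [461.5, 283.1, 205.5]
tool_rot: [2.219, -2.219, -0.0]
wrist_force: [1.2, -0.0, -0.1]
gripper_width: 0.999
```

```bash
python3 - <<'E'
from m import *
d=grab('wrist','g1')
go(457,290,200,-90)
E
```

```text
t 22.55 pos [461.8 282.9 205.7] yaw -90.04 tilt 0.0026 F [-0.5  0.2  0.2] g 0.993 j [ 0.42  0.04  1.81 -0.    1.29  1.99]
ROW -0.0177 0.0119 0.0143 0.0013 -0.0012 -0.0005
```

View pics/g1.png

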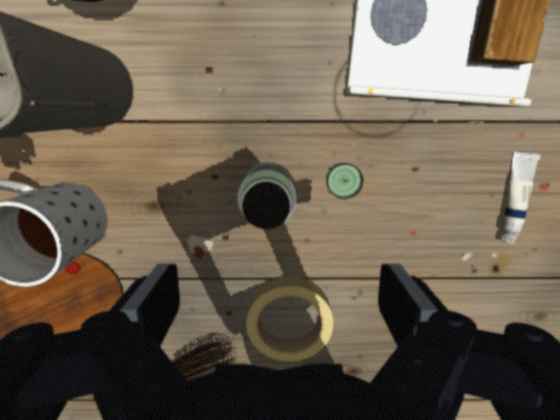

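```bash
python3 - <<'E'
from m import *
d=load('g1');hsv=cv2.cvtColor(d['frame'],cv2.COLOR_RGB2HSV);V=hsv[...,2].astype(int)
blob(d,(235,170,300,235),V<42,89,'lid')
d1=load('e1');print(onz(d1,51,172,89)) 
print('tealight',onz(d,345,180,12),'tape',onz(d,290,320,20),'glass shoulder', [onz(d,u,v,71) for u,v in ((239,195),(296,195))])
go(455,290,12,-90)
E
```

```text
lid px [266. 206.] [243 183] [288 228] ctr 452.5 293.0 size 40 x 39 long ang -0.1
[452.75477209 288.85618943  89.        ]
tealight [459.85991294 210.2024251   12.        ] tape [292.79668788 268.07399133  20.        ] glass shoulder [array([457.85169762, 317.52942313,  71.        ]), array([457.76746034, 265.86593258,  71.        ])]
t 22.55 pos [461.8 282.9 205.7] yaw -90.04 tilt 0.0026 F [-0.5  0.2  0.2] g 0.993 j [ 0.42  0.04  1.81 -0.    1.29  1.99]
ROW -0.0186 0.016 0.4843 0.0013 -0.0012 -0.0005
```

Emit:
carry_out --plan "-0.023 0.022 0.08 0 0 0 85; -0.023 0.022 0.16 0 0 0 85; -0.023 0.022 0.2 0 0 0 85; -0.023 0.022 0.2 0 0 0 85; -0.023 0.022 0.2 0 0 0 85"

```text
t: 23.05
tool_pos: [453.5, 292.5, 126.9]
tool_rot: [2.22, -2.222, 0.0]
wrist_force: [-0.3, 0.6, 0.4]
gripper_width: 0.999
```

```bash
python3 - <<'E'
from m import *
d=grab('wrist','g2')
hsv=cv2.cvtColor(d['frame'],cv2.COLOR_RGB2HSV);V=hsv[...,2].astype(int)
blob(d,(200,140,350,260),V<42,89,'lid')
go(453,292,22,-90)
E
```

```text
lid px [276. 226.] [245 195] [307 257] ctr 452.7 293.1 size 41 x 39 long ang -0.1
t 23.10 pos [454.2 293.1 128.1] yaw -90.03 tilt 0.0016 F [-0.5  0.8  0.1] g 0.995 j [ 0.44  0.12  1.88 -0.    1.13  2.02]
ROW 0.0028 0.0035 0.2653 -0.0011 0.0001 -0.0004
```

View pics/g2.png

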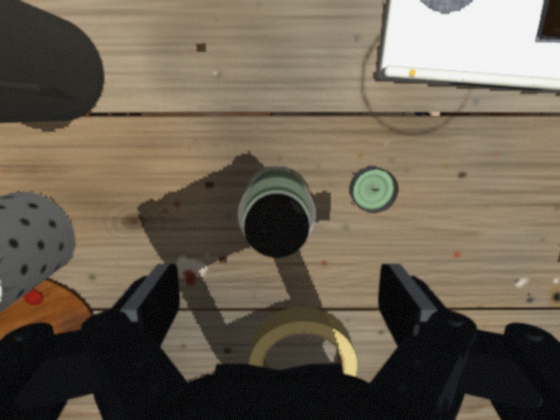

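Emit:
carry_out --plan "0 0.003 0.1 0 0 0 85; 0 0.003 0.18 0 0 0 85; 0 0.003 0.23 0 0 0 85; 0 0.003 0.25 0 0 0 85; 0 0.003 0.255 0 0 0 85"

```text
t: 23.6
tool_pos: [452.6, 293.5, 25.7]
tool_rot: [-2.221, 2.221, -0.001]
wrist_force: [0.8, -1.1, 0.3]
gripper_width: 0.996
```

```bash
python3 - <<'E'
from m import *
grab('wrist','g3');d=grab('side','g3s')
c=cv2.resize(d['frame'][200:380,170:340,::-1],None,fx=3,fy=3,interpolation=cv2.INTER_CUBIC);cv2.imwrite('pics/c12.png',c)
go(453,293,22,-90)
E
```

```text
t 23.70 pos [453.4 294.   26.9] yaw -89.97 tilt 0.0031 F [ 0.2 -0.2  0.1] g 0.997 j [ 0.45  0.27  1.93 -0.    0.93  2.02]
ROW 0.0024 0.0011 0.0121 -0.002 0.0006 0.0004
```

View pics/c12.png

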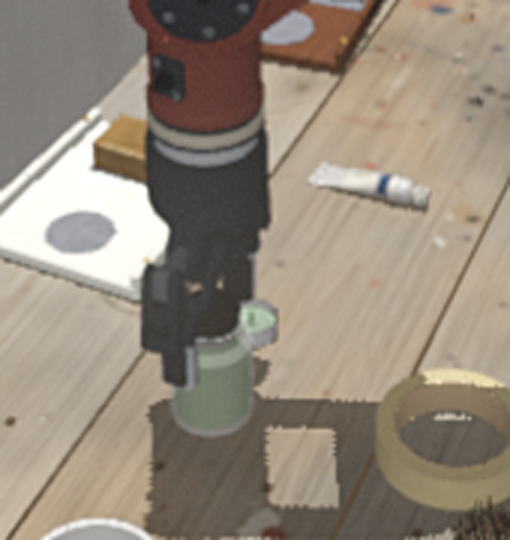

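View pics/g3.png

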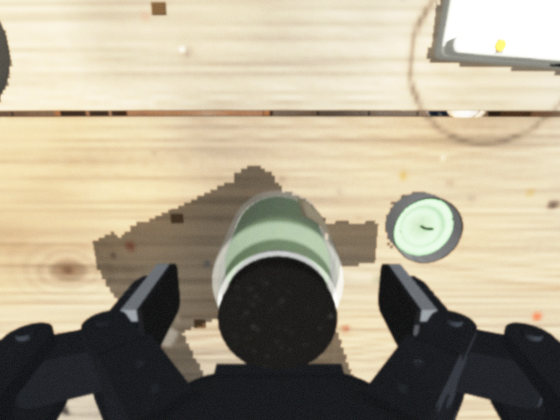

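```bash
python3 - <<'E'
from m import *
d=load('g3s')
for y in (336,345): print(y,[np.round(proj(d,[453,y,z]),1) for z in (30,40,50,60)])
E
```

```text
336 [array([231.3, 338.5]), array([231.2, 334.6]), array([231. , 330.7]), array([230.9, 326.8])]
345 [array([229.3, 341.6]), array([229.1, 337.7]), array([229. , 333.8]), array([228.8, 329.8])]
```

Emit:
carry_out --plan "0.002 0.001 0.012 -0.001 0 0 85; 0.002 0.001 0.022 -0.001 0 0 85; 0.002 0.001 0.022 -0.001 0 0 85"

```text
t: 24.0
tool_pos: [451.4, 292.5, 16.5]
tool_rot: [2.222, -2.22, -0.001]
wrist_force: [0.0, -0.3, -0.3]
gripper_width: 0.997
```

Emit:
carry_out --plan "0 0 0 0 0 0 66; 0 0 0 0 0 0 66; 0 0 0 0 0 0 46; 0 0 0 0 0 0 46; 0 0 0 0 0 0 46"

```text
t: 24.5
tool_pos: [452.4, 293.2, 17.4]
tool_rot: [-2.222, 2.22, -0.0]
wrist_force: [0.0, 0.9, 3.1]
gripper_width: 0.627
```

```bash
python3 - <<'E'
from m import *
grab('wrist','g4');d=grab('side','g4s')
c=cv2.resize(d['frame'][260:360,180:300,::-1],None,fx=5,fy=5,interpolation=cv2.INTER_CUBIC);cv2.imwrite('pics/c13.png',c)
go(453,293,18,-90)
E
```

```text
t 24.60 pos [452.4 293.2  17.4] yaw -89.96 tilt 0.0011 F [-0.7  0.1  4.3] g 0.625 j [0.44 0.29 1.94 0.   0.92 2.01]
ROW 0.0004 -0.0015 -0.0015 -0.0005 0.0005 0.0005
```

View pics/c13.png

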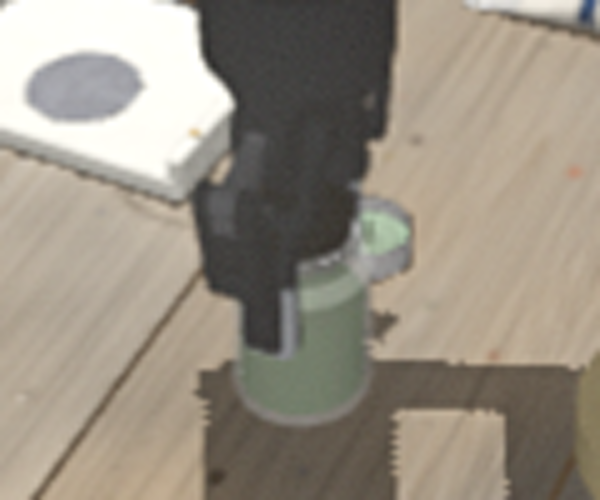

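Emit:
carry_out --plan "0 0 0 0 0 0 46; 0 0 -0.04 0 0 0 46; 0 0 -0.1 0 0 0 46; 0 0 -0.18 0 0 0 46; 0 0 -0.22 0 0 0 46"

```text
t: 25.1
tool_pos: [451.6, 292.4, 105.6]
tool_rot: [2.222, -2.22, -0.0]
wrist_force: [0.1, -0.2, -2.1]
gripper_width: 0.628
```

```bash
python3 - <<'E'
from m import *
grab('wrist','g5')
go(600.2,-180.7,110,-86.5)
E
```

```text
t 25.15 pos [453.2 293.2 107.9] yaw -89.95 tilt 0.0031 F [ 0.7  0.6 -0.6] g 0.621 j [ 0.44  0.15  1.9  -0.    1.09  2.01]
ROW 1.1851 -0.3665 -0.0056 -0.0019 0.0008 -0.0401
```

View pics/g5.png

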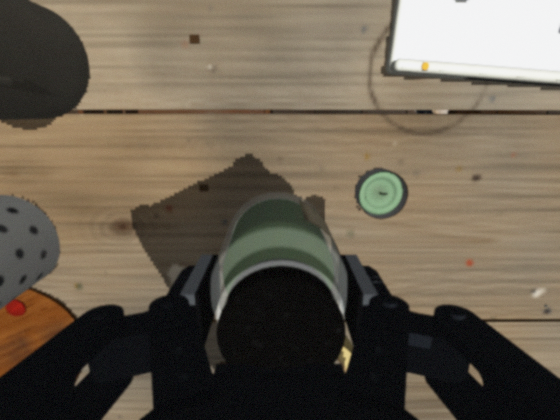

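Held upright. Moving to the brown tray.

Emit:
carry_out --plan "0.08 -0.03 -0.005 0 0 -0.02 46; 0.2 -0.08 -0.005 0 0 -0.04 46; 0.32 -0.12 -0.005 0 0 -0.04 46; 0.44 -0.15 -0.005 0 0 -0.04 46; 0.56 -0.18 -0.005 0 0 -0.04 46"

```text
t: 25.65
tool_pos: [521.8, 68.2, 104.4]
tool_rot: [2.286, -2.15, -0.005]
wrist_force: [0.8, -0.2, -2.2]
gripper_width: 0.623
```

Emit:
carry_out --plan "0.12 -0.04 0 0 0 0 46; 0.24 -0.07 0 0 0 0 46; 0.36 -0.11 0 0 0 0 46; 0.48 -0.15 0 0 0 0 46; 0.54 -0.17 0 0 0 0 46"

```text
t: 26.15
tool_pos: [603.9, -145.2, 104.3]
tool_rot: [2.283, -2.154, -0.003]
wrist_force: [0.3, 0.5, -1.3]
gripper_width: 0.626
```

```bash
python3 - <<'E'
from m import *
go(600.2,-180.7,100,-86.5)
E
```

```text
t 26.15 pos [ 603.9 -145.2  104.3] yaw -86.68 tilt 0.0035 F [ 0.3  0.5 -1.3] g 0.626 j [-0.35  0.32  1.7  -0.    1.13  1.17]
ROW 0.0882 0.0143 0.0109 0.0023 -0.0005 -0.0021
```

Emit:
carry_out --plan "0.06 0.01 0.01 0 0 0 46; 0.087 0.014 0.01 0 0 0 46; 0.087 0.014 0.01 0 0 0 46; 0.087 0.014 0.01 0 0 0 46; 0.087 0.014 0.01 0 0 0 46"

```text
t: 26.65
tool_pos: [600.6, -174.8, 102.2]
tool_rot: [2.289, -2.151, -0.003]
wrist_force: [0.2, -0.2, -1.5]
gripper_width: 0.629
```

```bash
python3 - <<'E'
from m import *
go(600.2,-180.7,30.5,-86.5);grab('wrist','g6')
E
```

```text
t 26.65 pos [ 600.6 -174.8  102.2] yaw -86.44 tilt 0.0019 F [ 0.2 -0.2 -1.5] g 0.629 j [-0.4   0.33  1.69 -0.    1.13  1.11]
ROW 0.0149 0.0015 0.1792 0.0012 0.0005 0.0007
```

View pics/g6.png

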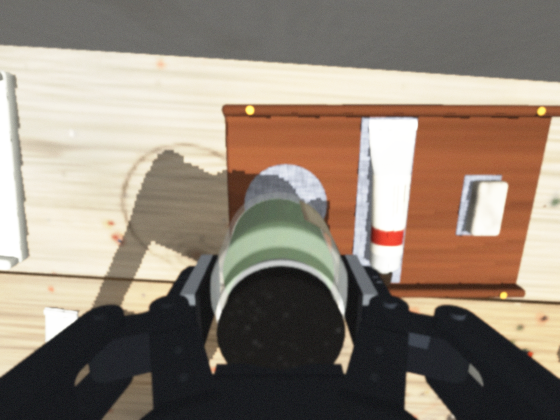

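Emit:
carry_out --plan "0.014 0.001 0.06 0.001 0 0 46; 0.014 0.001 0.12 0.001 0 0 46; 0.014 0.001 0.16 0.001 0 0 46; 0.014 0.001 0.168 0.001 0 0 46; 0.014 0.001 0.168 0.001 0 0 46"

```text
t: 27.2
tool_pos: [600.4, -181.2, 34.8]
tool_rot: [2.289, -2.152, -0.001]
wrist_force: [-0.8, -0.7, -1.3]
gripper_width: 0.628
```

```bash
python3 - <<'E'
from m import *
go(600.2,-180.7,30.5,-86.5)
E
```

```text
t 27.20 pos [ 600.4 -181.2   34.8] yaw -86.47 tilt 0.0009 F [-0.8 -0.7 -1.3] g 0.628 j [-0.41  0.42  1.72  0.    1.01  1.1 ]
ROW -0.0014 0.0005 0.0107 0.0005 0.0003 0.0003
```

Emit:
carry_out --plan "-0.001 0 0.005 0 0 0 46; -0.001 0 0.01 0 0 0 46; -0.001 0 0.01 0 0 0 46; -0.001 0 0.01 0 0 0 46; -0.001 0 0.01 0 0 0 46"

```text
t: 27.7
tool_pos: [601.0, -181.7, 31.7]
tool_rot: [-2.288, 2.153, -0.002]
wrist_force: [0.0, -0.2, -1.4]
gripper_width: 0.624
```

```bash
python3 - <<'E'
from m import *
go(600.2,-180.7,30.5,-86.5);d=grab('side','g7s')
c=cv2.resize(d['frame'][130:240,225:335,::-1],None,fx=5,fy=5,interpolation=cv2.INTER_CUBIC);cv2.imwrite('pics/c14.png',c)
E
```

```text
t 27.70 pos [ 601.  -181.7   31.7] yaw -86.52 tilt 0.0012 F [ 0.  -0.2 -1.4] g 0.624 j [-0.41  0.42  1.72  0.    1.    1.1 ]
ROW -0.0027 0.0019 0.0031 -0.0007 -0.0003 -0.0002
```

View pics/c14.png

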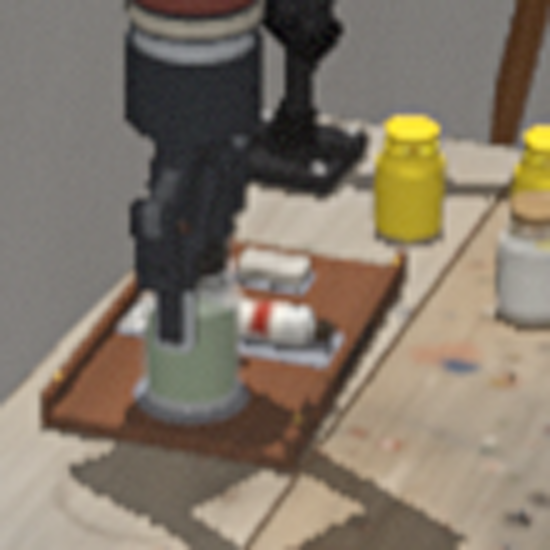

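Emit:
carry_out --plan "-0.002 0.001 0.003 0 0 0 46; -0.002 0.001 0.005 0 0 0 46; -0.002 0.001 0.005 0 0 0 46; -0.002 0.001 0.005 0 0 0 46"

```text
t: 28.15
tool_pos: [600.4, -180.8, 29.5]
tool_rot: [-2.288, 2.153, -0.001]
wrist_force: [0.6, 0.4, -0.8]
gripper_width: 0.629
```

Near contact; release with a narrow opening, then rise.

Emit:
carry_out --plan "0 0 0 0 0 0 60; 0 0 0 0 0 0 68; 0 0 0 0 0 0 68; 0 0 0 0 0 0 68; 0 0 -0.03 0 0 0 68"

```text
t: 28.65
tool_pos: [598.5, -180.1, 39.8]
tool_rot: [2.287, -2.152, -0.006]
wrist_force: [-0.0, -0.5, -0.2]
gripper_width: 0.793
```

Emit:
carry_out --plan "0 0 -0.08 0 0 0 68; 0 0 -0.2 0 0 0 68; 0 0 -0.3 0 0 0 68; 0 0 -0.36 0 0 0 80; 0 0 -0.36 0 0 0 80"

```text
t: 29.15
tool_pos: [604.0, -182.4, 192.7]
tool_rot: [-2.285, 2.15, -0.019]
wrist_force: [0.2, -0.6, 0.9]
gripper_width: 0.936
```

```bash
python3 - <<'E'
from m import *
d=grab('wrist','g8')
go(440,-378,200,0)
E
```

```text
t 29.20 pos [ 602.2 -181.6  189.3] yaw -86.51 tilt 0.0075 F [-0.2 -0.1 -0.2] g 0.933 j [-0.4   0.24  1.63 -0.    1.27  1.11]
ROW 0.4654 0.4345 -0.028 -0.0019 -0.0052 -1.0066
```

View pics/g8.png

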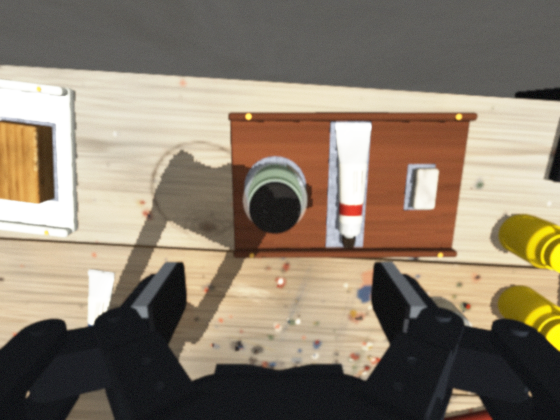

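```bash
python3 - <<'E'
from m import *
go(457,-380,190,-50)
d=load('w1')
for u,v in ((515,130),(527,132)): print('yellow',onz(d,u,v,70))
E
```

```text
t 29.20 pos [ 602.2 -181.6  189.3] yaw -86.51 tilt 0.0075 F [-0.2 -0.1 -0.2] g 0.933 j [-0.4   0.24  1.63 -0.    1.27  1.11]
ROW 0.4729 0.3926 -0.0027 -0.0036 -0.0036 -0.4249
yellow [ 479.45534978 -451.43234175   70.        ]
yellow [ 477.24676037 -465.72028981   70.        ]
```

Emit:
carry_out --plan "0.473 0.393 -0.005 0 0 -0.425 85; 0.473 0.393 -0.005 0 0 -0.425 85; 0.473 0.393 -0.005 0 0 -0.425 85; 0.473 0.393 -0.005 0 0 -0.425 85; 0.473 0.393 -0.005 0 0 -0.425 85"

```text
t: 29.7
tool_pos: [456.8, -373.5, 185.0]
tool_rot: [-2.849, 1.32, 0.005]
wrist_force: [0.4, -0.5, -0.6]
gripper_width: 0.996
```

Emit:
carry_out --plan "0 0 0.03 0 0 0 85; 0 0 0.03 0 0 0 85; 0 0 0.03 0 0 0 85; 0 0 0.03 0 0 0 85"

```text
t: 30.1
tool_pos: [459.7, -372.0, 174.6]
tool_rot: [-2.848, 1.324, 0.001]
wrist_force: [-0.4, 0.0, 0.7]
gripper_width: 0.993
```

```bash
python3 - <<'E'
from m import *
d=grab('wrist','k1')
go(457,-380,130,-50)
E
```

```text
t 30.15 pos [ 459.9 -372.2  175.1] yaw -49.87 tilt 0.0005 F [ 0.9 -0.  -1.4] g 0.999 j [-0.8   0.18  1.73  0.    1.24  0.07]
ROW 0.0101 0.0182 0.1127 -0.0003 -0.0 0.0015
```

View pics/k1.png

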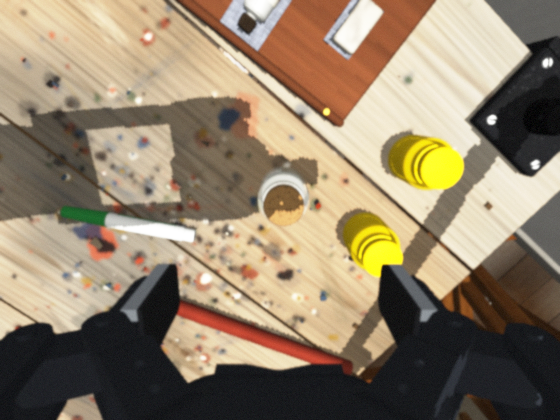

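```bash
python3 - <<'E'
from m import *
d=load('k1');hsv=cv2.cvtColor(d['frame'],cv2.COLOR_RGB2HSV);H,S,V=[hsv[...,i].astype(int) for i in range(3)]
blob(d,(258,180,312,232),(S>85),71,'cork')
print('yel',onz(d,382,258,75),onz(d,440,168,75))
c=cv2.resize(d['frame'][120:290,220:480,::-1],None,fx=3,fy=3,interpolation=cv2.INTER_CUBIC);cv2.imwrite('pics/c15.png',c)
E
```

```text
cork px [279. 211.] [258 186] [303 231] ctr 454.2 -380.9 size 43 x 33 long ang 27.3
yel [ 477.67639659 -471.46462207   75.        ] [ 561.50477925 -452.16316883   75.        ]
```

View pics/c15.png

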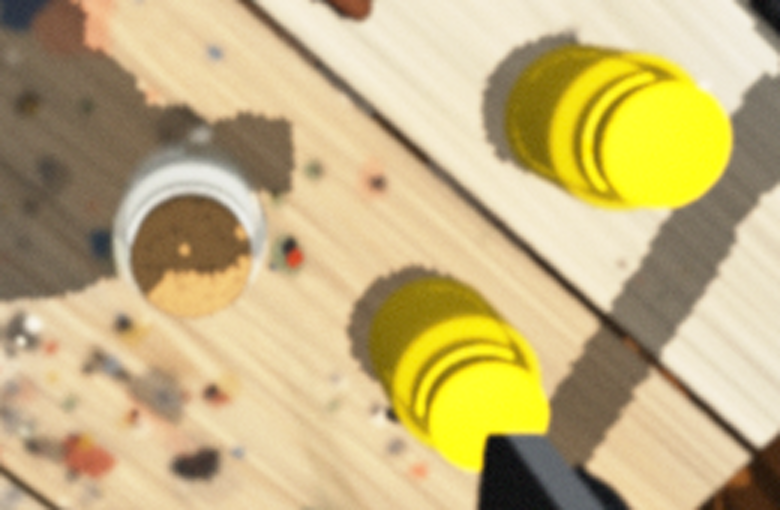

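Emit:
carry_out --plan "0 0 0 0 0 -0.58 75; 0 0 0 0 0 -0.58 75; 0 0 0 0 0 -0.58 75; 0 0 0 0 0 -0.58 75; 0 0 0 0 0 -0.58 75"

```text
t: 30.65
tool_pos: [460.1, -372.6, 175.7]
tool_rot: [3.136, -0.179, 0.002]
wrist_force: [-0.5, -0.4, 0.3]
gripper_width: 0.877
```

```bash
python3 - <<'E'
from m import *
go(457,-380,130,0)
E
```

```text
t 30.65 pos [ 460.1 -372.6  175.7] yaw -6.54 tilt 0.0013 F [-0.5 -0.4  0.3] g 0.877 j [-0.8   0.18  1.73  0.    1.24 -0.69]
ROW -0.0058 0.0192 0.1144 0.0004 -0.0008 -0.0761
```

Emit:
carry_out --plan "-0.006 0.018 0.06 0 0 -0.076 75; -0.006 0.018 0.1 0 0 -0.076 75; -0.006 0.018 0.1 0 0 -0.076 75; -0.006 0.018 0.1 0 0 -0.076 75; -0.006 0.018 0.1 0 0 -0.076 75"

```text
t: 31.15
tool_pos: [456.5, -380.5, 136.2]
tool_rot: [3.141, -0.014, 0.002]
wrist_force: [0.5, -0.5, -0.1]
gripper_width: 0.879
```

```bash
python3 - <<'E'
from m import *
print(onz(load('k1'),283.3,205.7,71))
d=grab('wrist','k2')
go(457,-380,10,0)
hsv=cv2.cvtColor(d['frame'],cv2.COLOR_RGB2HSV);H,S,V=[hsv[...,i].astype(int) for i in range(3)]
E
```

```text
[ 458.12111778 -378.63970086   71.        ]
t 31.20 pos [ 456.5 -380.8  136.4] yaw -0.51 tilt 0.0023 F [-0.1 -0.9  0.2] g 0.880 j [-0.81  0.22  1.75  0.    1.17 -0.8 ]
ROW 0.0006 -0.0024 0.3159 0.001 -0.0012 -0.0059
```

View pics/k2.png

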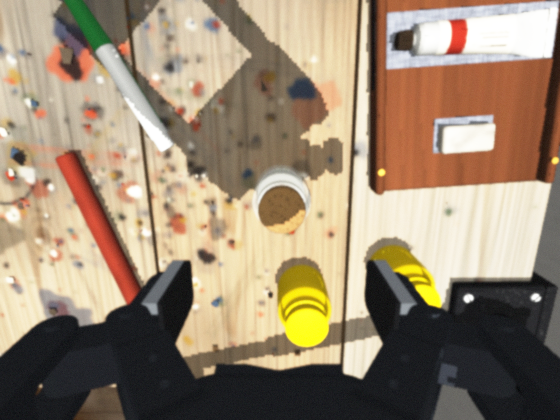

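Emit:
carry_out --plan "0.003 -0.004 0.1 0.001 -0.001 0 72; 0.003 -0.004 0.2 0.001 -0.001 0 72; 0.003 -0.004 0.27 0.001 -0.001 0 72; 0.003 -0.004 0.31 0.001 -0.001 0 72; 0.003 -0.004 0.315 0.001 -0.001 0 72"

```text
t: 31.7
tool_pos: [456.0, -377.8, 7.5]
tool_rot: [-3.138, 0.014, 0.006]
wrist_force: [0.3, -0.4, -0.5]
gripper_width: 0.843
```

```bash
python3 - <<'E'
from m import *
print(onz(load('k2'),282,209.5,71))
d=grab('wrist','k3')
go(458,-379,6,0)
E
```

```text
[ 458.15794093 -377.96579901   71.        ]
t 31.75 pos [ 456.9 -378.7    8.8] yaw -0.50 tilt 0.0027 F [-0.1 -0.   0.2] g 0.842 j [-0.81  0.4   1.8   0.    0.94 -0.8 ]
ROW 0.0028 0.0007 0.007 -0.0014 0.0011 -0.0059
```

View pics/k3.png

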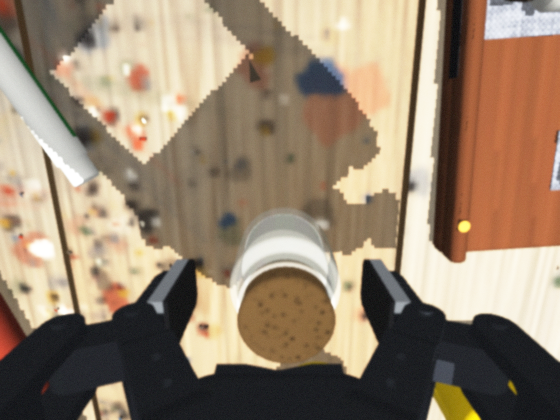

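Emit:
carry_out --plan "0.003 0 0.006 0 0 0 72; 0.003 0 0.006 0 0 0 58; 0.003 0 0.006 0 0 0 36; 0.003 0 0.006 0 0 0 36; 0.003 0 0.006 0 0 0 36"

```text
t: 32.25
tool_pos: [459.6, -380.4, 9.1]
tool_rot: [3.14, -0.013, 0.003]
wrist_force: [-0.7, -0.2, 5.5]
gripper_width: 0.5
```

Emit:
carry_out --plan "0 0 0 0 0 0 36; 0 0 0 0 0 0 36; 0 0 0 0 0 0 36"

```text
t: 32.55
tool_pos: [459.7, -380.4, 9.1]
tool_rot: [3.14, -0.013, 0.003]
wrist_force: [0.5, -0.7, 5.9]
gripper_width: 0.503
```

```bash
python3 - <<'E'
from m import *
d=grab('wrist','k4');go(458,-379,110,0)
E
```

```text
t 32.60 pos [ 459.7 -380.4    9.1] yaw -0.48 tilt 0.0025 F [-0.4  0.4  5.6] g 0.502 j [-0.81  0.4   1.8   0.    0.94 -0.8 ]
ROW -0.0038 -0.003 -0.2523 0.0011 -0.0012 -0.0056
```

View pics/k4.png

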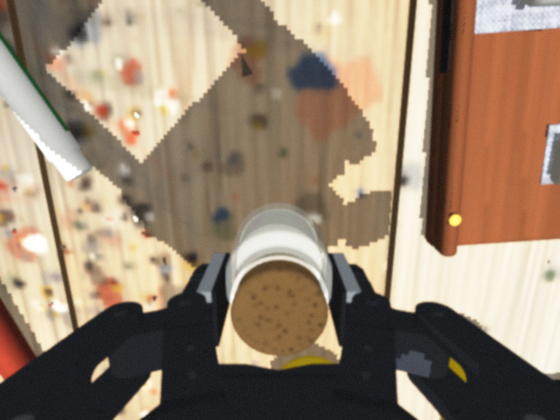

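Emit:
carry_out --plan "0 0 -0.06 0 0 0 36; 0 0 -0.16 0 0 0 36; 0 0 -0.26 0 0 0 36; 0 0 -0.34 0 0 0 36; 0 -0.06 -0.36 0 0 0 36"

```text
t: 33.1
tool_pos: [461.1, -359.6, 156.8]
tool_rot: [3.134, -0.017, 0.01]
wrist_force: [0.4, 0.2, -0.6]
gripper_width: 0.505
```

Emit:
carry_out --plan "0 -0.1 0 0 0 0 36; 0 -0.22 0 0 0 0 36; 0 -0.34 0 0 0 0 36; 0 -0.46 0 0 0 0 36; 0 -0.58 0 0 0 0 36"

```text
t: 33.6
tool_pos: [459.7, -121.1, 150.9]
tool_rot: [-3.14, 0.015, 0.002]
wrist_force: [1.0, -0.2, -1.6]
gripper_width: 0.506
```

```bash
python3 - <<'E'
from m import *
d=grab('wrist','k5');go(620,168,110,0)
E
```

```text
t 33.65 pos [ 458.7 -113.7  150.2] yaw -0.31 tilt 0.0103 F [-1.5  6.3 -1.6] g 0.507 j [-0.4  -0.05  2.01  0.01  1.18 -0.39]
ROW 0.3997 -0.7054 0.106 -0.0065 0.0022 -0.0037
```

View pics/k5.png

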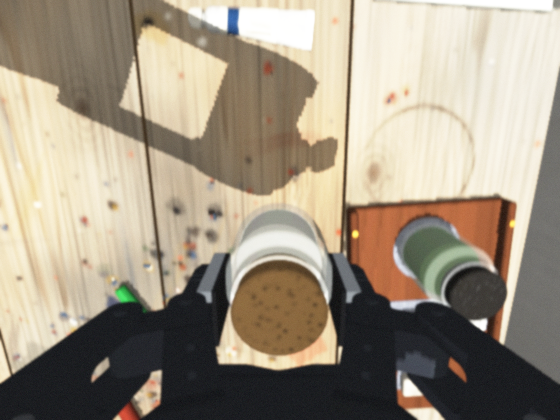

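Emit:
carry_out --plan "0.05 -0.09 0 0 0 0 36; 0.11 -0.19 0 0 0 0 36; 0.17 -0.29 0 0 0 0 36; 0.23 -0.39 0 0 0 0 36; 0.29 -0.49 0 0 0 0 36"

```text
t: 34.15
tool_pos: [578.6, 73.5, 151.0]
tool_rot: [-3.141, 0.013, 0.002]
wrist_force: [1.0, -0.1, -0.7]
gripper_width: 0.508
```

```bash
python3 - <<'E'
from m import *
go(620,168,110,0)
E
```

```text
t 34.15 pos [578.6  73.5 151. ] yaw -0.48 tilt 0.0018 F [ 1.  -0.1 -0.7] g 0.508 j [0.01 0.19 1.76 0.   1.19 0.01]
ROW 0.1018 -0.2371 0.1027 -0.0007 0.001 -0.0055
```

Emit:
carry_out --plan "0.04 -0.1 0.03 0 0 0 36; 0.08 -0.19 0.07 0 0 0 36; 0.102 -0.237 0.1 0 0 0 36; 0.102 -0.237 0.1 0 0 0 36; 0.102 -0.237 0.1 0 0 0 36"

```text
t: 34.65
tool_pos: [618.9, 166.2, 110.4]
tool_rot: [-3.141, 0.012, 0.005]
wrist_force: [0.2, -1.2, -0.9]
gripper_width: 0.503
```

Emit:
carry_out --plan "0 0 0 0 0 0 36; 0 0 0 0 0 0 36; 0 0 0 0 0 0 36"

```text
t: 34.95
tool_pos: [620.1, 165.4, 112.3]
tool_rot: [-3.14, 0.016, -0.0]
wrist_force: [0.1, -0.7, -1.2]
gripper_width: 0.5
```

```bash
python3 - <<'E'
from m import *
d=load('b5');hsv=cv2.cvtColor(d['frame'],cv2.COLOR_RGB2HSV);V=hsv[...,2].astype(int)
blob(d,(118,160,195,235),V<110,12,'wround')
go(620,168.3,25,0);grab('wrist','k6')
E
```

```text
wround px [163. 205.] [137 185] [190 229] ctr 611.6 165.0 size 45 x 38 long ang 84.1
t 34.95 pos [620.1 165.4 112.3] yaw -0.57 tilt 0.0014 F [ 0.1 -0.7 -1.2] g 0.500 j [0.15 0.35 1.65 0.   1.15 0.16]
ROW -0.0004 -0.007 0.2183 -0.0009 -0.0002 -0.0066
```

View pics/k6.png

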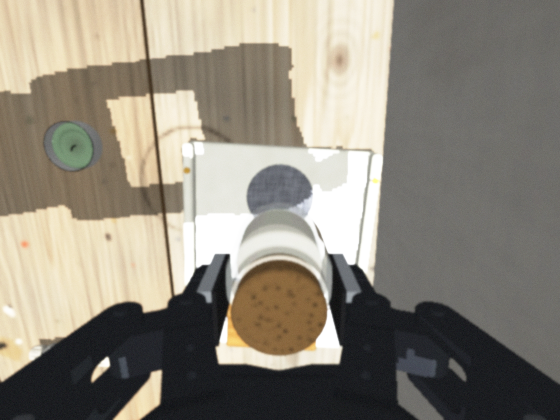

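```bash
python3 - <<'E'
from m import *
d=load('k6');print(onz(d,247,194,12),onz(d,312.5,194,12),onz(d,280,164.5,12))
d=load('b5');print([onz(d,u,v,12).round(1) for u,v in ((126,198),(191,198),(158,166),(158,230))])
E
```

```text
[593.97908747 171.29123735  12.        ] [646.53070175 170.72597052  12.        ] [620.6793523 194.7319678  12.       ]
[array([622., 195.,  12.]), array([618.4, 141.1,  12. ]), array([646.6, 164.1,  12. ]), array([592.4, 173.1,  12. ])]
```

Emit:
carry_out --plan "0 -0.007 0.08 0 0 0 36; 0 -0.007 0.15 0 0 0 36; 0 -0.007 0.2 0 0 0 36; 0 -0.007 0.215 0 0 0 36; 0 -0.007 0.215 0 0 0 36"

```text
t: 35.5
tool_pos: [618.8, 168.9, 24.5]
tool_rot: [-3.141, 0.014, 0.005]
wrist_force: [0.1, -0.6, -1.6]
gripper_width: 0.503
```

```bash
python3 - <<'E'
from m import *
go(620,168.3,21,0)
E
```

```text
t 35.50 pos [618.8 168.9  24.5] yaw -0.51 tilt 0.0033 F [ 0.1 -0.6 -1.6] g 0.503 j [0.16 0.46 1.68 0.   1.01 0.16]
ROW 0.003 0.0014 0.0088 -0.0007 0.0021 -0.006
```

Emit:
carry_out --plan "0.002 0.005 0.004 0 0.001 0 36; 0.002 0.005 0.007 0 0.001 0 36; 0.002 0.005 0.008 0 0.001 0 36; 0.002 0.005 0.008 0 0.001 0 36; 0.002 0.005 0.008 0 0.001 0 36"

```text
t: 36.0
tool_pos: [620.8, 167.4, 22.7]
tool_rot: [-3.14, 0.013, -0.002]
wrist_force: [-0.1, 0.1, -1.2]
gripper_width: 0.502
```

```bash
python3 - <<'E'
from m import *
go(620,167,21,0);d=grab('side','k7s')
c=cv2.resize(d['frame'][200:310,140:270,::-1],None,fx=5,fy=5,interpolation=cv2.INTER_CUBIC);cv2.imwrite('pics/c16.png',c)
E
```

```text
t 36.00 pos [620.8 167.4  22.7] yaw -0.49 tilt 0.0019 F [-0.1  0.1 -1.2] g 0.502 j [0.15 0.46 1.68 0.   1.   0.16]
ROW -0.002 0.0011 0.0043 -0.001 -0.0008 -0.0056
```

View pics/c16.png

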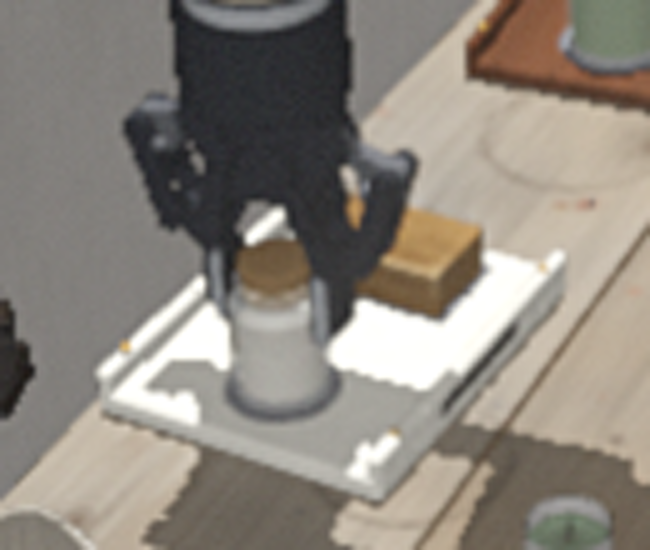

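Emit:
carry_out --plan "-0.001 0.001 0.002 0 0 0 36; -0.001 0.001 0.004 0 0 0 36; -0.001 0.001 0.004 0 0 0 36; -0.001 0.001 0.004 0 0 0 36"

```text
t: 36.45
tool_pos: [620.2, 167.0, 21.1]
tool_rot: [-3.14, 0.013, -0.001]
wrist_force: [-2.1, -0.3, 3.4]
gripper_width: 0.503
```

Emit:
carry_out --plan "0 0 0 0 0 0 50; 0 0 0 0 0 0 58; 0 0 0 0 0 0 58; 0 0 0 0 0 0 58; 0 0 -0.03 0 0 0 58"

```text
t: 36.95
tool_pos: [618.1, 166.6, 30.8]
tool_rot: [-3.141, 0.013, 0.006]
wrist_force: [-0.2, -0.4, 0.5]
gripper_width: 0.681
```

Emit:
carry_out --plan "0 0 -0.08 0 0 0 58; 0 0 -0.2 0 0 0 58; 0 0 -0.32 0 0 0 58; 0 0 -0.44 0 0 0 70; 0 0 -0.5 0 0 0 80"

```text
t: 37.45
tool_pos: [622.7, 167.2, 240.3]
tool_rot: [-3.139, 0.013, -0.017]
wrist_force: [0.7, -1.3, 0.5]
gripper_width: 0.939
```

```bash
python3 - <<'E'
from m import *
go(540,0,340,-90)
E
```

```text
t 37.45 pos [622.7 167.2 240.3] yaw -0.48 tilt 0.0110 F [ 0.7 -1.3  0.5] g 0.939 j [0.15 0.23 1.54 0.   1.36 0.16]
ROW -0.2007 0.4189 -0.2527 -0.0071 -0.004 1.0416
```

Emit:
carry_out --plan "-0.2 0.42 -0.24 0 0 0.99 80; -0.2 0.42 -0.24 0 0 0.99 80; -0.2 0.42 -0.24 0 0 0.99 80; -0.2 0.42 -0.24 0 0 0.99 80; -0.2 0.42 -0.24 0 0 0.99 80"

```text
t: 37.95
tool_pos: [538.5, -4.4, 333.7]
tool_rot: [-2.911, 1.177, -0.012]
wrist_force: [0.4, 0.1, 0.0]
gripper_width: 0.936
```

```bash
python3 - <<'E'
from m import *
go(550,-20,350,-90)
E
```

```text
t 37.95 pos [538.5  -4.4 333.7] yaw -44.04 tilt 0.0079 F [0.4 0.1 0. ] g 0.936 j [-0.14 -0.05  1.67 -0.    1.51  0.63]
ROW 0.0481 0.0077 -0.0406 -0.0044 -0.0031 0.5348
```

Emit:
carry_out --plan "0.048 0.008 -0.04 0 0 0.535 80; 0.048 0.008 -0.04 0 0 0.535 80; 0.048 0.008 -0.04 0 0 0.535 80; 0.048 0.008 -0.04 0 0 0.535 80; 0.048 0.008 -0.04 0 0 0.535 80"

```text
t: 38.45
tool_pos: [550.1, -16.4, 345.5]
tool_rot: [-2.281, 2.157, -0.001]
wrist_force: [-0.1, -0.2, 0.2]
gripper_width: 0.937
```

Emit:
carry_out --plan "0 0 0 0 0 0.05 80; 0 0 0 0 0 0.05 80; 0 0 0 0 0 0.05 80"

```text
t: 38.75
tool_pos: [550.2, -16.3, 345.0]
tool_rot: [-2.208, 2.232, -0.0]
wrist_force: [-0.5, -0.1, -0.4]
gripper_width: 0.934
```

```bash
python3 - <<'E'
from m import *
grab('wrist','f1');grab('side','f1s')
E
```

```text
(no output)
```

View pics/f1.png

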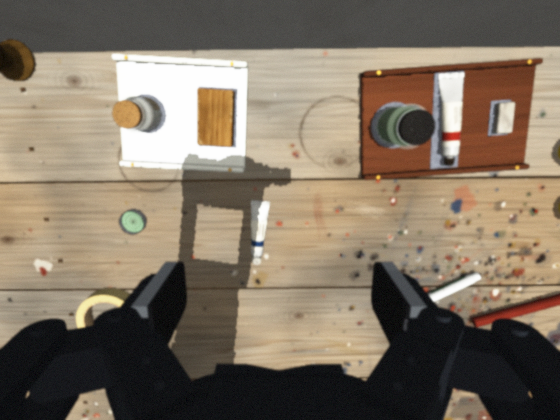

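View pics/f1s.png

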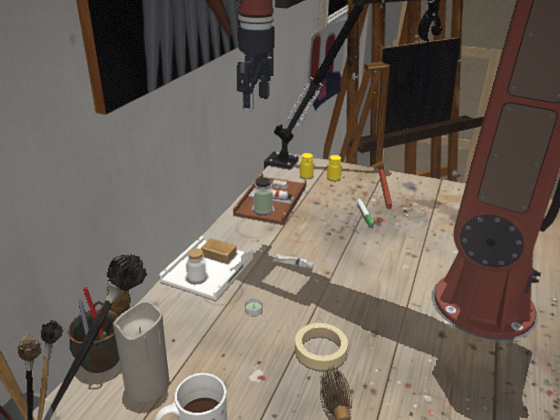

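```bash
python3 - <<'E'
from m import *
d=load('f1');hsv=cv2.cvtColor(d['frame'],cv2.COLOR_RGB2HSV);H,S,V=[hsv[...,i].astype(int) for i in range(3)]
R=[]
R.append(('cork',(620.2,169),blob(d,(108,95,142,132),(S>70)&(V>90),83,'cork')))
R.append(('blk',(613.8,69.6),blob(d,(194,80,240,152),(S>90),39,'blk')))
R.append(('green',(600.2,-180.7),blob(d,(398,104,440,150),V<55,101,'lid')))
R.append(('er',(609.5,-331),blob(d,(490,95,520,138),(S<40)&(V>195),24,'er')))
a,b=onz(d,453,71,16),onz(d,450,166,23);print('red ends',a,b,np.linalg.norm(a-b),(a+b)/2,'tgt 604.8 -255.9',np.degrees(np.arctan2(*(a-b)[[1,0]])))
blob(d,(248,196,275,270),((S<38)&(V>175))|((H>95)&(H<130)&(S>70)),9,'blue')
for n,t,r in R: print(n,np.array(r[:2])-t)
E
```

```text
cork px [126. 114.] [112 100] [141 127] ctr 620.0 166.5 size 35 x 32 long ang 81.8
blk px [215. 117.] [198  89] [233 145] ctr 613.6 66.6 size 73 x 47 long ang -4.3
lid px [416. 127.] [399 111] [433 143] ctr 600.6 -179.2 size 40 x 37 long ang 89.4
er px [506. 117.] [498 103] [513 132] ctr 608.7 -333.1 size 39 x 19 long ang 4.0
red ends [ 670.95072579 -256.10908264   16.        ] [ 542.09666112 -264.58910382   23.        ] 129.3223907242974 [ 606.52369345 -260.34909323   19.5       ] tgt 604.8 -255.9 3.7652657158226095
blue px [261. 234.] [252 201] [269 264] ctr 437.3 13.0 size 106 x 25 long ang -3.3
cork [-0.22404785 -2.45654297]
blk [-0.24177246 -2.97360382]
green [0.41895752 1.52121277]
er [-0.78918457 -2.07644653]
```

```bash
python3 -c "
from cell import robot
print(robot.finish_job())"
```

```text
the job is handed in; nothing more can be done
None
```

I placed all five items on their pads and handed the job in at about 39 s. It reported no verdict, so what follows is from my own last pictures.

| Item | Tray and pad | Offset from pad centre (wrist view) |
|---|---|---|
| Green jar | brown, round | about 1.6 mm |
| Red-banded tube | brown, long | about 5 mm |
| Eraser | brown, small | about 2 mm |
| Cork-stoppered jar | white, round | about 2.5 mm |
| Sanding block | white, oblong | about 3 mm |

- **Alignment:** the tube, eraser and block came out in line with their pads to about 1°. Both jars stood upright, and the gripper was clear of everything.
- **Blue-banded tube:** it reads within about 2 mm of its first measured place. It was never touched.
- **Cork jar:** two yellow jars of the same shape stood beside it. I checked the cork-stoppered one in an enlarged crop before reaching for it.

**What failed or disagreed**
- The first two grips on the eraser closed above it and missed.
- The fingertips really sat about 16–30 mm behind the reported TCP, depending on the opening. I set the later grasp heights to allow for that.
- The red tube's 5 mm is the least certain figure. Its measured length came out at 129 mm instead of 125 mm.

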